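Lock a track tensioner with its spring clip

TASK

Lock the track tensioner: turn its notched ring by the lever, clockwise (seen from above), all the way to its stop, so that the gap in its rim faces the sill. Then bring the loose spring clip and push it level, mouth first, in over the sill and through the gap onto the squared shaft under the round head, until it snaps fully home, and let go of it. Leave the other things on the bench where they are.

Things in the scene. Friction and masses are not known exactly. Their poses are not given: they have to be found in the camera images.
- tensioner: Fixed dark steel tensioner: base plate 130 x 130 mm, 24 mm thick, edges along its x and y. Origin on the shaft axis at bench level; z up. In the middle a bright barrel (radius 29.5 mm) with a flat top 40 mm above the bench; the shaft end stands on it. The lever's low stop block (top 38 mm) is on the -y side, a small spring plunger that clicks in the ring on the +y side.
- sill (a point): Centre of the top of the fixed sill, 39.5 mm above the bench on the tensioner's -x side; the sill is 24 mm wide and spans 46 to 60 mm from the shaft axis. The clip comes in over it, moving along the tensioner's +x, and stays clear of everything else there.
- groove (a point): Shaft axis at the lower face of the groove (the flat barrel top, 40 mm above the bench); axes as the tensioner's. In the groove the shaft is a 16 x 16 mm square, sides along x and y. Above it is a round head, radius 12 mm, underside 9 mm and top 18 mm above this point, so the 5 mm clip has 4 mm of room in height.
- ring (a joint): Turn of the notched ring, rad: grows clockwise seen from above, 0 to 1.4 = the stop. Clicks every 0.2 rad, takes 2 to 8 N at the knob, stays where left. Flat ring to 44 mm from the axis, top 39 mm above the bench; upright rim (radius 39 to 44 mm, top 53 mm above the bench) with one gap 42 mm wide. At the stop the gap faces the sill; otherwise the rim bars the way to the shaft.
- knob (a point): Axis of the round upright knob (14 mm diameter) at the end of the ring's lever, 78 mm from the shaft axis; the point is 55 mm above the bench. The knob reaches from 38 mm (top of the flat lever) to 70 mm above the bench and goes round the shaft axis with the ring; at the stop it is straight to the tensioner's -y side.
- clip_seat (a point): Point on the spring clip's underside midway between its sprung arms; it lies on point groove when home (1 mm play each way), clip x along the tensioner's x. Clip x points out of the mouth, z up. Bright steel, 5 mm thick, 30 mm wide; arms reach 26 mm ahead of this point, flared at the tips, 11 mm open between the nubs, 17 mm behind them. Needs 6 to 15 N along x of push to snap home.
- clip_tab (a point): Centre, half-way up, of the clip's upright grip tab: on the clip's axis, 64 mm behind the seat (-x) and 18 mm above the underside; axes as clip_seat. The tab is 24 mm long (x), 10 mm thick (y); its top is 36 mm above the clip's underside. The clip starts flat on the bench.
- track_pad: Bystander: spare black rubber track pad, 100 x 50 mm, 22 mm high, origin under its centre.
- screwdriver: Bystander: black-handled screwdriver lying on the bench, about 200 mm long.
- bearing: Bystander: steel bearing ring, 44 mm diameter, 14 mm high, origin under its centre.
- battery: Bystander: black battery box 70 x 45 x 35 mm, origin under its centre.
- clip: The spring clip as a whole; its origin is the same point as clip_seat.
Things that resemble listed ones, but are neither listed nor needed, are in the scene too. Of the things shaped like the clip, the bare steel one is meant.

How it is judged (in metres and radians):
On the way:
1. the ring is turned to its stop (value of joint ring above 1.33 rad), for 0.2 s.
At the end, for the whole second after the job is handed in: The ring is at its stop (within 0.1 rad) and the clip sits snapped home in the groove: its seat within 3 mm of the shaft axis, -3 to +5 mm from the barrel top, its x within 0.15 rad of the tensioner's x, level within 0.12 rad, at rest (value of joint ring above 1.3 rad and horizontal distance between clip_seat and groove below 0.003 m and z of clip_seat in the frame of groove between -0.003 and 0.005 m and angle between the x axis of clip_seat and the x axis of groove, either way round below 0.15 rad and angle between clip_seat's own z axis and vertical below 0.12 rad and linear speed of clip below 0.02 m/s); the robot touches nothing.
It fails at once if the track pad is moved more than 3 cm (distance of track_pad from where it was at the start of the episode above 0.03 m).
It fails at once if the screwdriver is moved more than 3 cm (distance of screwdriver from where it was at the start of the episode above 0.03 m).
It fails at once if the bearing is moved more than 3 cm (distance of bearing from where it was at the start of the episode above 0.03 m).
It fails at once if the battery is moved more than 3 cm (distance of battery from where it was at the start of the episode above 0.03 m).
It also fails if it takes over 58 s, if anything falls off the work surface, if the arm or the gripper's body presses on something with over 40 N, if the wrist force passes 120 N, or if a joint passes its speed limit or range.

ROBOT

A 7-joint arm with a two-finger parallel gripper is mounted at the origin on the work surface. World frame = base frame: x ahead of the robot, y to its left, z up, the work surface at z = 0. Lengths are in mm, angles in rad, forces in N, time in s.
With the tool pointing down it reaches from about 400 to 875 mm from the base axis. Payload 4.4 kg.
Tool frame: the origin (TCP) lies midway between the tips of the shut fingers; the grasp point (between the pads) lies behind it (ctrl.grip_point_offset is the x of the grasp point in the tool frame, in mm); x points along the fingers, z is the direction in which the jaws open and shut, and the axes are right-handed (so a half turn about x gives the same grasp; the last joint's range is limited). The gripper opens to 85 mm and grips with 20 to 120 N. Pads are 22 mm wide; open, the fingers measure 114 mm over their backs; the gripper's body (76 mm by 85 mm) begins 54 mm behind the grasp point. The pads swing forward as they close: fully open they stand 13 mm farther back than shut.
Start: joints at [1.223, 0.628, 0.038, 1.517, -0.027, 0.996, -0.02], TCP at [180.784, -624.368, 193.313] pointing down, gripper open.
Joint ranges: [-3.06, 3.06], [-0.37, 2.12], [-1.25, 1.32], [0.18, 2.47], [-1.1, 4.24], [0.23, 1.98], [-2.94, 2.94]. Speed limits (rad/s): [2.57, 2.57, 3.14, 3.14, 3.14, 3.14, 3.14].

INTERFACE

Orientations are given as [roll, pitch, yaw] about the fixed x, y, z axes, in that order (R = Rz(yaw) Ry(pitch) Rx(roll)).
In Python, from cell import status, eyes, ctrl gives the robot as it stands. The module is installed in compiled form; this text tells all that it offers.
- The arm moves only by the tool apply_moves, never from a script. Its argument "targets" is a list of rows, each a list of 3 entries, a list of its own where there are three numbers: the shift along the tool's x, y, z in mm, then the turn about the tool's x in degrees, then the finger opening in mm, from 0 to 85.4. In form: [[[dx, dy, dz], roll, claw], ...]. A call has 1 to 10 rows; each row shifts and turns the pose as measured when the row begins, along the tool's axes as they then stand; what a row does not reach is not made up. A row lasts 1/8 s, in which the tool goes at most 62.5 mm and 10.7 degrees, less where a joint would pass 70% of its speed; a pose out of reach is approached as far as the arm can. A call is refused whole if a number of a shift passes 62.5 or a number of a turn 10.7, either way. A call with a gripper value outside its range is refused whole. The fingers move at their own pace and stop on an object; the grip force is fixed at half the most. Time passes only in rows, so rows that do not move let the fingers close. It gives the time, the measured TCP pose, the force and the opening at its end, in the units of the state.
- status.read_state(): the state, without advancing time (a new reading comes with each control period).
- eyes.get_image(name): name is "scene" or "top" or "wrist"; returns (picture, depth): 480x640x3 uint8, blue, green, red; 480x640 float32, mm along the optical axis (not along the pixel's ray), 0 where there is no reading.
- eyes.camera_params(name): a dict with "fx", "fy", "cx", "cy" (pixels), "R" (3x3) and "t" (3): a world point X has camera coordinates R X + t. Camera axes: x right, y down, z forward; pixel columns grow to the right and rows downward; lengths in mm; the calibration is good to about 2 mm. A picture is of the moment at which its call begins: read the wrist's pose just before it. camera_params takes no time and is no camera call; for the wrist camera it gives the pose at the moment of the call.
- ctrl.finish_job(): hands the job in, once; it reports no verdict.
The state is a dict: "clock": time; "qpos": joint angles; "qd": joint speeds; "tau": joint torques, N m; "eef_pos": TCP position; "tool_rot": TCP orientation; "force": force on the tool from outside, world axes, zero at the start; "torque": the same for the moment, N m; "width": finger opening in mm.
Only numpy, scipy, OpenCV 4.12 (cv2) and the standard library are available. Lean on these libraries where they do the work, as an engineer would, in place of code of your own. Each camera call takes 0.05 s, during which the arm holds its last target.

## Working session

There is one attempt and no reset: what is moved stays moved. The work goes in short steps, Python scripts to look and compute and a tool call to move; the robot and the scene stay as the last step left them, time stands still between calls to the robot, and variables do not carry over. Pictures are saved under pics/ and viewed, and the job is handed in when it is done.

Besides the shell and the picture viewer there is one more tool, called after "Emit:" as name([rows], argument=value, ...), one row to a line, values as JSON. apply_moves: Moves the arm, as the interface text tells. Its arguments: {"type":"object","properties":{"targets":{"type":"array"}},"required":["targets"]}

```bash
mkdir -p pics; ls; python3 - <<'E'
from cell import status, eyes, ctrl
import cv2,numpy as np
s=status.read_state();print(s);print(ctrl.grip_point_offset)
for n in("scene","top","wrist"):
    p,d=eyes.get_image(n);cv2.imwrite(f"pics/{n}0.png",p);np.save(f"pics/{n}0.npy",d)
    c=eyes.camera_params(n);print(n,c)
    np.savez(f"pics/{n}0.npz",p=p,d=d,**{k:np.array(v) for k,v in c.items()})
E
```

```text
pics
{'clock': 0.0, 'qpos': array([ 1.22314865,  0.62934466,  0.03841929,  1.51835691, -0.02696387,
        0.99627019, -0.01997067]), 'qd': array([ 2.89502413e-05, -2.84493621e-04, -2.88951036e-04, -7.37562113e-04,
       -6.10557814e-04,  4.18577087e-05, -3.25795008e-05]), 'tau': array([ 1.31222252e-03, -5.63403940e+01,  1.22596063e+00, -1.93444455e+01,
        1.06939909e-02,  1.06661010e-02, -3.22169235e-06]), 'eef_pos': array([ 180.62528249, -623.69140279,  192.39323173]), 'tool_rot': array([-3.11955276,  1.56893465,  1.87475148]), 'force': array([ 0.0030969 ,  0.54426508, -0.11490548]), 'torque': array([-0.0060166 ,  0.03428184, -0.01709934]), 'width': 85.27829318894752}
-18.700000000000003
scene {'fx': 455.67474849311316, 'fy': 455.67474849311316, 'cx': 306.9844680421608, 'cy': 233.2146022787401, 'R': array([[ 0.84641437,  0.53231735, -0.01486474],
       [ 0.38429904, -0.62990421, -0.67493328],
       [-0.36864206,  0.56556072, -0.73772902]]), 't': array([-596.23642048, -138.67494414, 1075.50509551])}
top {'fx': 474.6232163269895, 'fy': 474.6232163269895, 'cx': 314.8110224290447, 'cy': 238.75304130360072, 'R': array([[-0.00993563, -0.99991889,  0.00796909],
       [-0.98859099,  0.00862461, -0.15037775],
       [ 0.15029682, -0.00937227, -0.98859649]]), 't': array([ 95.17680245, 617.27117816, 978.07507747])}
wrist {'fx': 383.7819342323456, 'fy': 383.7819342323456, 'cx': 320.54332541760056, 'cy': 244.88113827912224, 'R': array([[ 2.76846338e-01, -9.60913819e-01, -8.58912431e-04],
       [-9.07798999e-01, -2.61836422e-01,  3.27631906e-01],
       [-3.15050921e-01, -8.99239737e-02, -9.44805057e-01]]), 't': array([-649.33312212,  -41.31046696,  381.26942844])}
```

View pics/scene0.png

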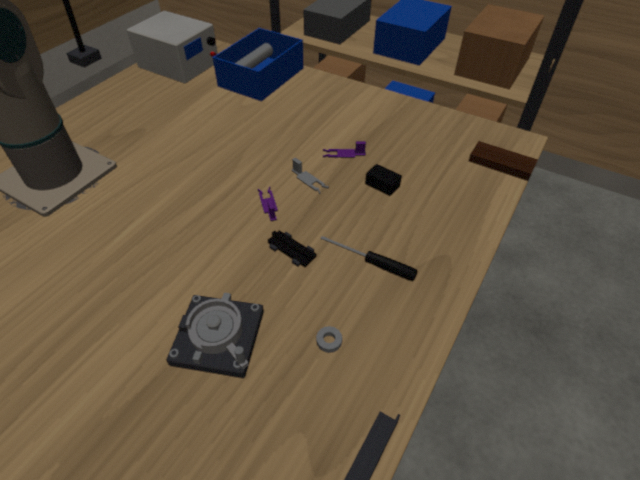

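View pics/top0.png

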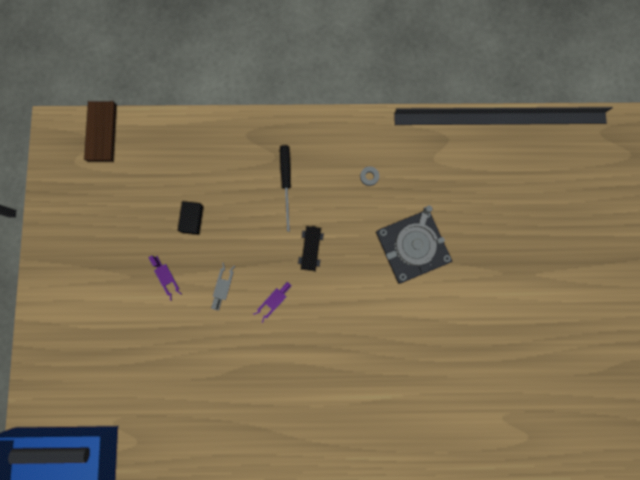

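View pics/wrist0.png

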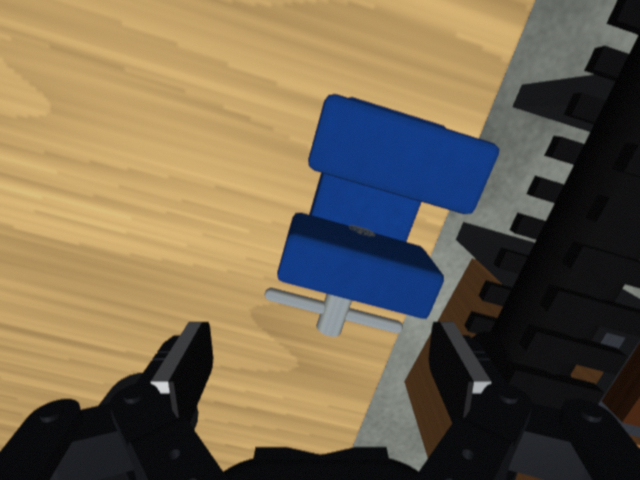

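```bash
cat > h.py <<'E'
import numpy as np,cv2
from cell import status, eyes, ctrl
def shot(n,tag):
    s=status.read_state();c=eyes.camera_params(n);p,d=eyes.get_image(n)
    np.savez(f"pics/{n}{tag}.npz",p=p,d=d,**{k:np.array(v) for k,v in c.items()})
    cv2.imwrite(f"pics/{n}{tag}.png",p);return p,d,c,s
def load(n,tag): return np.load(f"pics/{n}{tag}.npz")
def px(c,u,v,z):
    "pixel ray meets height z"
    r=c['R'].T@np.array([(u-c['cx'])/c['fx'],(v-c['cy'])/c['fy'],1.]);o=-c['R'].T@c['t']
    return o+r*(z-o[2])/r[2]
def cloud(c,d):
    v,u=np.mgrid[:480,:640]
    P=np.stack([(u-c['cx'])/c['fx']*d,(v-c['cy'])/c['fy']*d,d],-1)
    return (P-c['t'])@c['R']
def proj(c,X):
    q=c['R']@np.asarray(X,float)+c['t'];return np.array([q[0]/q[2]*c['fx']+c['cx'],q[1]/q[2]*c['fy']+c['cy']])
E
python3 - <<'E'
from h import *
t=load('top','0');s=load('scene','0')
a=cv2.resize(t['p'][190:300,360:470],None,fx=4,fy=4,interpolation=2)
b=cv2.resize(t['p'][240:330,140:300],None,fx=4.5,fy=4.5,interpolation=2)[:, :720]
c=cv2.resize(s['p'][285:385,155:275],None,fx=4,fy=4,interpolation=2)
e=cv2.resize(s['p'][130:230,245:385],None,fx=4,fy=4,interpolation=2)
cv2.imwrite('pics/c1.png',a);cv2.imwrite('pics/c2.png',b);cv2.imwrite('pics/c3.png',c);cv2.imwrite('pics/c4.png',e)
for n,z in((t,0),(s,0)):
    W=cloud(n,n['d'])
    pts={'top':[(416,245),(428,210),(222,287),(311,248),(369,176),(190,218)],'scene':[(214,323),(240,362),(305,177)]}['top' if n is t else 'scene']
    for u,v in pts: print(u,v,W[v,u].round(1))
E
```

```text
416 245 [ 601.3 -126.6   56.1]
428 210 [ 674.5 -152.4   69.4]
222 287 [518.5 295.3   3.9]
311 248 [601.4  97.8  20.9]
369 176 [ 7.703e+02 -3.730e+01  5.000e-01]
190 218 [668.  362.2  36.2]
214 323 [ 613.8 -134.7   56.2]
240 362 [ 685.2 -161.6   42.2]
305 177 [513.5 295.1   3.5]
```

View pics/c1.png

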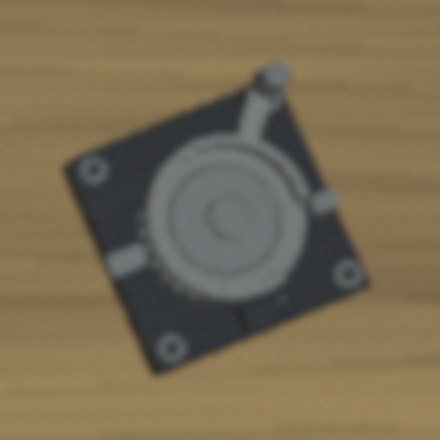

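View pics/c2.png

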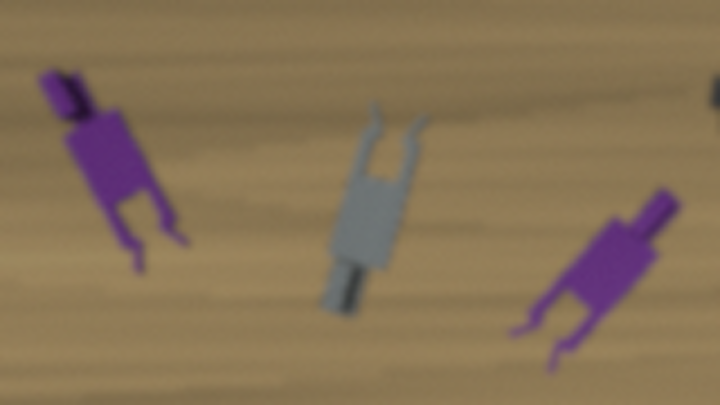

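View pics/c3.png

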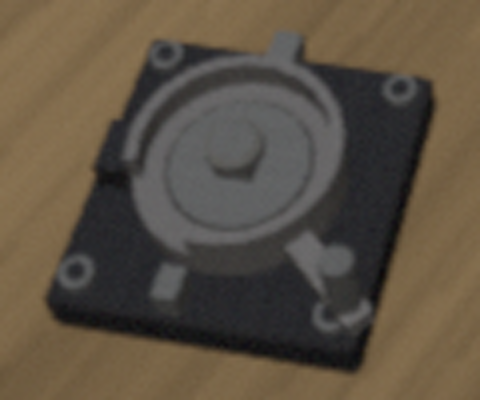

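View pics/c4.png

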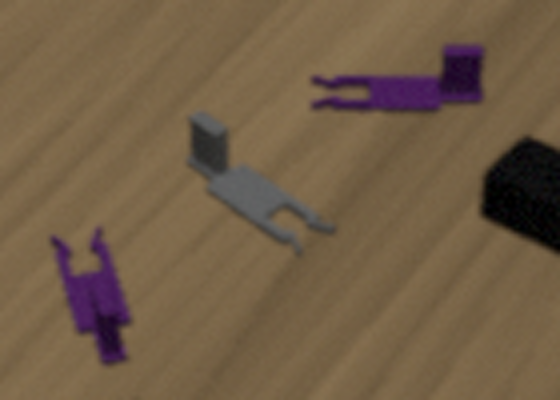

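```bash
cat >> h.py <<'E'
from scipy.spatial.transform import Rotation as Ro
def tool():
    s=status.read_state();return s,Ro.from_euler('xyz',s['tool_rot']).as_matrix()
def plan(target,jawdeg=None):
    s,R=tool();d=R.T@(np.asarray(target,float)-s['eef_pos'])
    jaw=np.degrees(np.arctan2(R[1,2],R[0,2]))
    out=dict(delta=d.round(1).tolist(),jaw=round(jaw,2),pos=s['eef_pos'].round(1).tolist(),t=round(s['clock'],2))
    if jawdeg is not None: out['roll']=round(-(((jawdeg-jaw)+90)%180-90),1)
    print(out);return d
E
python3 - <<'E'
from h import *
s,R=tool();print(R.round(3))
w=load('wrist','0');o=-w['R'].T@w['t'];print(o,R.T@(o-s['eef_pos']),'optical axis in tool',R.T@w['R'][2])
plan([500,-190,230])
E
```

```text
[[-0.     0.961  0.278]
 [ 0.001  0.278 -0.961]
 [-1.     0.    -0.001]]
[ 262.38318119 -600.48449284  373.20219094] [-1.80587124e+02  8.50137579e+01  1.96552448e-02] optical axis in tool [ 9.44801177e-01 -3.27644204e-01  1.02949278e-04]
{'delta': [-36.9, 427.4, -328.0], 'jaw': np.float64(-73.85), 'pos': [180.6, -623.9, 192.6], 't': 0.15}
```

```bash
python3 - <<'E'
from h import *
plan([640,-115,230])
E
```

```text
{'delta': [-36.9, 582.7, -361.1], 'jaw': np.float64(-73.85), 'pos': [180.6, -623.9, 192.6], 't': 0.15}
```

Emit:
apply_moves([
  [[-10, 40, -25], 0, 85],
  [[-10, 42, -26], 0, 85],
  [[-10, 42, -26], 0, 85],
  [[-7, 42, -26], 0, 85],
  [[0, 42, -26], 0, 85],
  [[0, 42, -26], 0, 85],
  [[0, 42, -26], 0, 85],
  [[0, 42, -26], 0, 85],
  [[0, 42, -26], 0, 85],
  [[0, 42, -26], 0, 85],
])

```text
clock: 1.4
eef_pos: [516.5, -252.0, 227.7]
tool_rot: [-2.309, 1.566, 2.675]
force: [-0.3, -1.0, 0.6]
width: 84.7
```

```bash
python3 - <<'E'
from h import *
plan([640,-115,230],70)
E
```

```text
{'delta': [-2.5, 155.7, -98.8], 'jaw': np.float64(-74.44), 'pos': [516.5, -252.0, 227.7], 't': 1.4, 'roll': np.float64(35.6)}
```

Emit:
apply_moves([
  [[0, 42, -26], 0, 85],
  [[0, 42, -26], 0, 85],
  [[0, 42, -26], 0, 85],
  [[0, 30, -20], 0, 60],
  [[0, 0, 0], 0, 40],
  [[0, 0, 0], 0, 30],
])

```text
clock: 2.15
eef_pos: [644.8, -105.9, 224.9]
tool_rot: [-2.368, 1.563, 2.623]
force: [0.1, -0.1, -0.4]
width: 32.0
```

```bash
python3 - <<'E'
from h import *
shot('wrist','1');plan([640,-115,230],70)
E
```

```text
{'delta': [-5.0, -7.2, 7.8], 'jaw': np.float64(-74.05), 'pos': [644.8, -105.5, 225.0], 't': 2.2, 'roll': np.float64(36.0)}
```

View pics/wrist1.png

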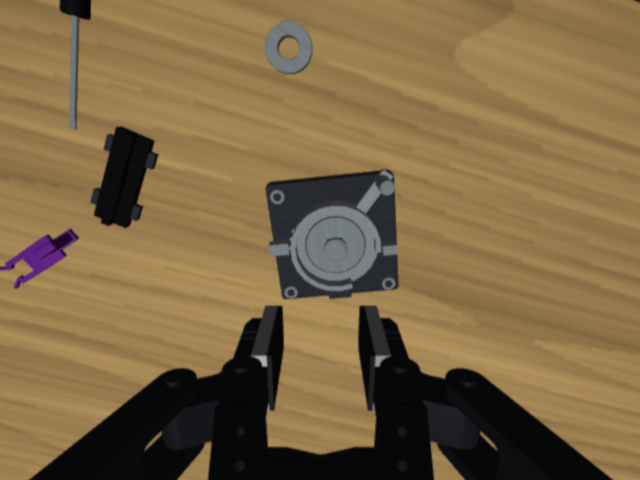

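```bash
python3 - <<'E'
from h import *
w=load('wrist','1')
cv2.imwrite('pics/c5.png',cv2.resize(w['p'][160:305,255:410],None,fx=4,fy=4,interpolation=2))
for n in ('wrist','top','scene'):
    w=load(n,'1' if n=='wrist' else '0')
    W=cloud(w,w['d']);c=np.array([605,-130])
    near=(np.linalg.norm(W[...,:2]-c,axis=2)<110)&(w['d']>0)
    z=W[...,2]
    for lo,hi in((20,28),(36,44),(54,62),(64,76)):
        m=near&(z>lo)&(z<hi);P=W[m];
        if len(P)<4: print(n,lo,len(P));continue
        print(n,lo,len(P),'med',np.median(P,0).round(1),'std',P.std(0).round(1))
    m=near&(z>16)&(z<80)
    P=W[m][:,:2].astype(np.float32)
    print(cv2.minAreaRect(P))
    m=near&(z>19)&(z<29);print('plate',cv2.minAreaRect(W[m][:,:2].astype(np.float32)))
E
```

```text
wrist 20 6549 med [ 629.  -115.4   23.7] std [41.  44.5  1. ]
wrist 36 4981 med [ 608.6 -136.8   39.2] std [27.7 24.9  1.2]
wrist 54 519 med [ 609.2 -130.8   57.2] std [22.1 11.1  1.6]
wrist 64 203 med [ 681.8 -154.8   69.5] std [3.5 3.5 1.3]
((609.5948486328125, -128.15158081054688), (134.25270080566406, 133.07235717773438), 22.067760467529297)
plate ((607.2752685546875, -129.05465698242188), (129.25222778320312, 133.00193786621094), 21.881393432617188)
top 20 1586 med [ 599.  -114.3   23.3] std [42.7 44.5  1.8]
top 36 1030 med [ 603.5 -136.1   39.1] std [26.8 23.9  1.8]
top 54 131 med [ 605.3 -127.7   56.3] std [23.2 17.7  1.8]
top 64 36 med [ 679.  -152.9   68.7] std [3.6 3.6 2. ]
((606.900634765625, -127.29307556152344), (135.18019104003906, 133.7546844482422), 22.67197608947754)
plate ((604.8368530273438, -127.70234680175781), (129.6106719970703, 132.82220458984375), 21.89715003967285)
scene 20 2326 med [ 630.5 -162.7   22.7] std [39.6 45.4  1.6]
scene 36 1629 med [ 606.1 -140.4   38.3] std [27.4 23.8  1.6]
scene 54 157 med [ 610.5 -134.    56.3] std [29.1 11.7  1.8]
scene 64 70 med [ 682.3 -157.6   68.1] std [3.6 3.5 1.6]
((609.3623046875, -129.68914794921875), (135.0817108154297, 134.01385498046875), 21.949094772338867)
plate ((609.0206298828125, -129.97817993164062), (134.2318572998047, 133.73312377929688), 21.949094772338867)
```

View pics/c5.png

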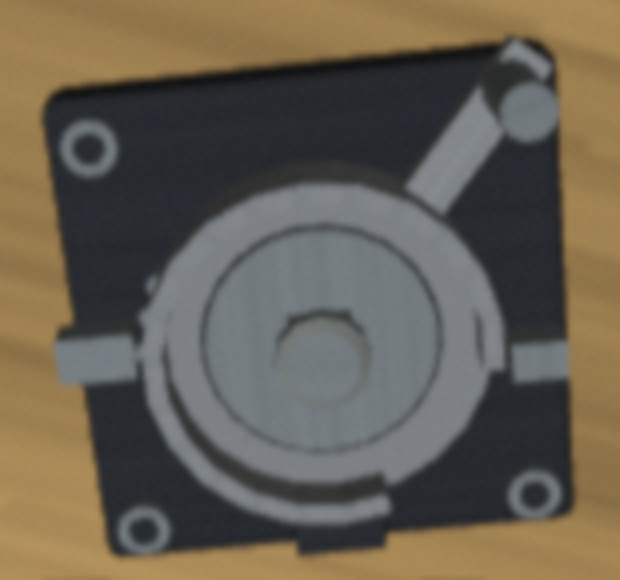

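```bash
cat >> h.py <<'E'
def head(w,c0):
    W=cloud(w,w['d']);m=(np.linalg.norm(W[...,:2]-np.array(c0),axis=2)<20)&(w['d']>0)&(W[...,2]>51)
    P=W[m].astype(np.float32);(x,y),r=cv2.minEnclosingCircle(P[:,:2]);return P.mean(0),(x,y,r)
E
python3 - <<'E'
from h import *
for n,t in(('wrist','1'),('top','0'),('scene','0')): print(n,head(load(n,t),(607,-129)))
A=np.array([608,-129])
for ang in (-19.5,-32,-44,-56,-68):
    a=np.radians(ang);print(ang,A+78.5*np.array([np.cos(a),np.sin(a)]))
plan([681.8,-154.8,225],70)
E
```

```text
Traceback (most recent call last):
  File "h.py", line 29, in head
    P=W[m].astype(np.float32);(x,y),r=cv2.minEnclosingCircle(P[:,:2]);return P.mean(0),(x,y,r)
                                      ~~~~~~~~~~~~~~~~~~~~~~^^^^^^^^^
cv2.error: OpenCV(4.12.0) /io/opencv/modules/imgproc/src/shapedescr.cpp:201: error: (-215:Assertion failed) count >= 0 && (depth == CV_32F || depth == CV_32S) in function 'minEnclosingCircle'
```

```bash
sed -i 's/minEnclosingCircle(P\[:,:2\])/minEnclosingCircle(np.ascontiguousarray(P[:,:2]))/' h.py
python3 - <<'E'
from h import *
for n,t in(('wrist','1'),('top','0'),('scene','0')): print(n,head(load(n,t),(607,-129)))
A=np.array([608,-129])
for ang in (-19.5,-32,-44,-56,-68):
    a=np.radians(ang);print(ang,A+78.5*np.array([np.cos(a),np.sin(a)]))
plan([681.8,-154.8,225],70)
E
```

```text
wrist (array([ 608.6317  , -130.1421  ,   56.833843], dtype=float32), (607.4627685546875, -130.43801879882812, 11.918910026550293))
top (array([ 605.3005 , -128.35104,   56.8355 ], dtype=float32), (606.0906982421875, -128.85621643066406, 11.946832656860352))
scene (array([ 609.0906  , -132.9807  ,   55.814316], dtype=float32), (608.1009521484375, -131.97860717773438, 12.175786972045898))
-19.5 [ 681.99735705 -155.20383845]
-32 [ 674.57177555 -170.59866224]
-44 [ 664.46817433 -183.53068208]
-56 [ 651.89664292 -194.07944945]
-68 [ 637.40661758 -201.78393258]
{'delta': [-0.5, 22.0, 57.6], 'jaw': np.float64(-74.05), 'pos': [644.8, -105.5, 225.0], 't': 2.2, 'roll': np.float64(36.0)}
```

Emit:
apply_moves([
  [[0, 22, 30], 0, 34],
  [[0, 0, 27], 9, 34],
  [[0, 0, 0], 9, 34],
  [[0, 0, 0], 9, 34],
  [[0, 0, 0], 9, 34],
  [[0, 0, 0], 0, 34],
])

```text
clock: 2.95
eef_pos: [676.4, -166.8, 225.1]
tool_rot: [-1.302, 1.56, 3.028]
force: [-0.5, -0.1, 0.1]
width: 34.0
```

```bash
python3 - <<'E'
from h import *
p,d,c,s=shot('wrist','2')
W=cloud(c,d);m=(np.linalg.norm(W[...,:2]-[682,-155],axis=2)<14)&(W[...,2]>60)&(d>0);print(W[m].mean(0),m.sum(),W[m].max(0),W[m].min(0))
plan([682,-155,130],70)
E
```

```text
[ 689.03598513 -155.92350927  294.02413205] 3214 [ 695.98693821 -144.96588645  345.80623898] [ 673.18908072 -167.51916958   60.15195062]
{'delta': [95.1, 1.7, -13.5], 'jaw': np.float64(-111.85), 'pos': [676.4, -167.0, 225.1], 't': 3.0, 'roll': np.float64(-1.8)}
```

View pics/wrist2.png

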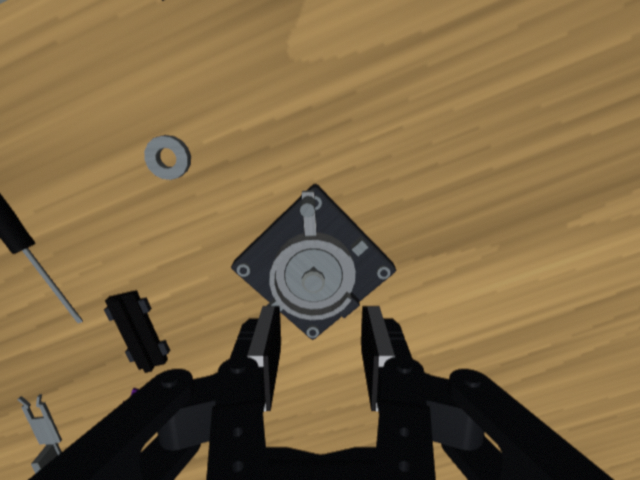

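Emit:
apply_moves([
  [[40, 1.5, -13], 0, 34],
  [[40, 0, 0], 0, 34],
  [[15, 0, 0], 0, 34],
  [[0, 0, 0], 0, 34],
])

```text
clock: 3.5
eef_pos: [682.3, -158.1, 130.3]
tool_rot: [-1.251, 1.564, 3.086]
force: [0.3, 0.2, 0.7]
width: 34.0
```

```bash
python3 - <<'E'
from h import *
p,d,c,s=shot('wrist','3')
W=cloud(c,d);m=(np.linalg.norm(W[...,:2]-[682,-155],axis=2)<18)&(abs(W[...,2]-69)<5)&(d>0);print(W[m].mean(0),m.sum(),W[m].max(0),W[m].min(0))
plan([682,-155,44],70)
E
```

```text
[ 682.21590258 -155.99901908   69.22298129] 340 [ 688.44287615 -148.81047409   71.35809701] [ 674.84419846 -162.51867144   64.19714632]
{'delta': [87.1, -1.6, -3.1], 'jaw': np.float64(-111.53), 'pos': [682.8, -158.5, 131.1], 't': 3.55, 'roll': np.float64(-1.5)}
```

View pics/wrist3.png

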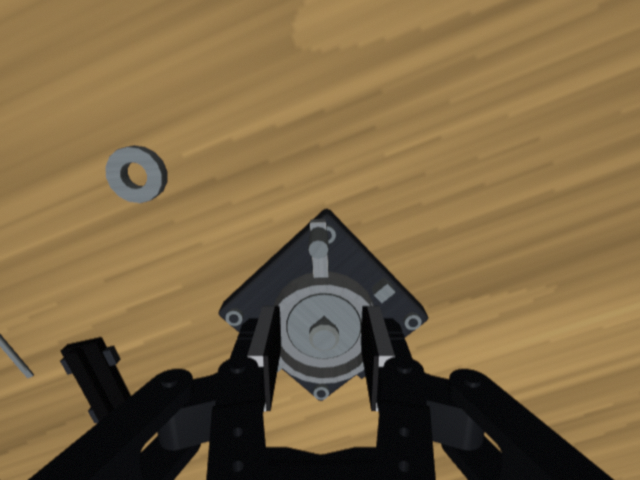

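Emit:
apply_moves([
  [[40, -1, -3], 0, 34],
  [[35, 0, 0], 0, 34],
  [[11, 0, 0], 0, 34],
  [[0, 0, 0], 0, 34],
])

```text
clock: 4.05
eef_pos: [689.5, -157.9, 51.9]
tool_rot: [1.603, 1.561, -0.342]
force: [-0.3, 0.7, 0.6]
width: 33.8
```

```bash
python3 - <<'E'
from h import *
A=np.array([608,-130]);
plan([682,-155,44],70)
for ang in (-32,-44,-56,-68,-74):
    a=np.radians(ang);t=A+78*np.array([np.cos(a),np.sin(a)]);print(ang,t.round(1));
    plan([*t,44],ang+90)
E
```

```text
{'delta': [7.8, -8.1, 0.0], 'jaw': np.float64(-111.47), 'pos': [689.5, -157.9, 51.9], 't': 4.05, 'roll': np.float64(-1.5)}
-32 [ 674.1 -171.3]
{'delta': [7.8, -9.4, 18.1], 'jaw': np.float64(-111.47), 'pos': [689.5, -157.9, 51.9], 't': 4.05, 'roll': np.float64(10.5)}
-44 [ 664.1 -184.2]
{'delta': [7.8, -14.1, 33.8], 'jaw': np.float64(-111.47), 'pos': [689.5, -157.9, 51.9], 't': 4.05, 'roll': np.float64(22.5)}
-56 [ 651.6 -194.7]
{'delta': [7.7, -21.8, 48.1], 'jaw': np.float64(-111.47), 'pos': [689.5, -157.9, 51.9], 't': 4.05, 'roll': np.float64(34.5)}
-68 [ 637.2 -202.3]
{'delta': [7.6, -32.4, 60.5], 'jaw': np.float64(-111.47), 'pos': [689.5, -157.9, 51.9], 't': 4.05, 'roll': np.float64(46.5)}
-74 [ 629.5 -205. ]
{'delta': [7.5, -38.6, 65.8], 'jaw': np.float64(-111.47), 'pos': [689.5, -157.9, 51.9], 't': 4.05, 'roll': np.float64(52.5)}
```

Emit:
apply_moves([
  [[5, -8, 0], 0, 34],
  [[2, 0, 6], 3, 34],
  [[0, -0.5, 8], 6, 34],
  [[0, -0.5, 8], 6, 34],
  [[0, 0, 0], 0, 34],
])

```text
clock: 4.68
eef_pos: [673.8, -177.0, 50.4]
tool_rot: [1.901, 1.551, -0.32]
force: [-0.1, -0.3, -0.1]
width: 33.9
```

```bash
cat > arc.py <<'E'
from h import *
A=np.array([608,-130]);s,R=tool();v=s['eef_pos'][:2]-A;print('now ang',np.degrees(np.arctan2(v[1],v[0])),np.linalg.norm(v),s['force'],s['width'])
for ang in (-44,-56,-68,-72,-76):
    a=np.radians(ang);t=A+78*np.array([np.cos(a),np.sin(a)]);
    print(ang);plan([*t,44],ang+90)
E
python3 arc.py
```

```text
now ang -35.558746382359594 80.89035704316383 [-0.06712668 -0.30813985 -0.06049705] 33.878801870229786
-44
{'delta': [6.2, -3.5, 11.6], 'jaw': np.float64(-127.28), 'pos': [673.8, -177.0, 50.4], 't': 4.67, 'roll': np.float64(6.7)}
-56
{'delta': [6.1, -7.1, 27.5], 'jaw': np.float64(-127.28), 'pos': [673.8, -177.0, 50.4], 't': 4.67, 'roll': np.float64(18.7)}
-68
{'delta': [5.9, -13.9, 42.3], 'jaw': np.float64(-127.28), 'pos': [673.8, -177.0, 50.4], 't': 4.67, 'roll': np.float64(30.7)}
-72
{'delta': [5.8, -16.9, 46.9], 'jaw': np.float64(-127.28), 'pos': [673.8, -177.0, 50.4], 't': 4.67, 'roll': np.float64(34.7)}
-76
{'delta': [5.7, -20.1, 51.3], 'jaw': np.float64(-127.28), 'pos': [673.8, -177.0, 50.4], 't': 4.67, 'roll': np.float64(38.7)}
```

Emit:
apply_moves([
  [[4, -3, 8], 6, 34],
  [[4, -1, 8], 6, 34],
  [[0, -1, 8], 6, 34],
  [[0, -1, 8], 6, 34],
])

```text
clock: 5.18
eef_pos: [648.8, -194.1, 43.9]
tool_rot: [2.432, 1.547, -0.215]
force: [0.3, 0.3, -0.2]
width: 34.1
```

```bash
python3 arc.py; python3 -c "
from h import *
shot('wrist','4');shot('scene','4')
p=load('scene','4')['p'];cv2.imwrite('pics/c6.png',cv2.resize(p[240:400,130:330],None,fx=4,fy=3.7))"
```

```text
now ang -57.49712420549004 75.97393997005088 [ 0.34523614  0.30783719 -0.22759781] 34.05086245811285
-44
{'delta': [0.2, -1.5, -18.1], 'jaw': np.float64(-151.66), 'pos': [648.8, -194.1, 43.9], 't': 5.17, 'roll': np.float64(-17.7)}
-56
{'delta': [-0.1, 1.8, -2.2], 'jaw': np.float64(-151.66), 'pos': [648.8, -194.1, 43.9], 't': 5.17, 'roll': np.float64(-5.7)}
-68
{'delta': [-0.4, 1.8, 14.1], 'jaw': np.float64(-151.66), 'pos': [648.8, -194.1, 43.9], 't': 5.17, 'roll': np.float64(6.3)}
-72
{'delta': [-0.5, 1.0, 19.5], 'jaw': np.float64(-151.66), 'pos': [648.8, -194.1, 43.9], 't': 5.17, 'roll': np.float64(10.3)}
-76
{'delta': [-0.6, -0.2, 24.8], 'jaw': np.float64(-151.66), 'pos': [648.8, -194.1, 43.9], 't': 5.17, 'roll': np.float64(14.3)}
```

View pics/c6.png

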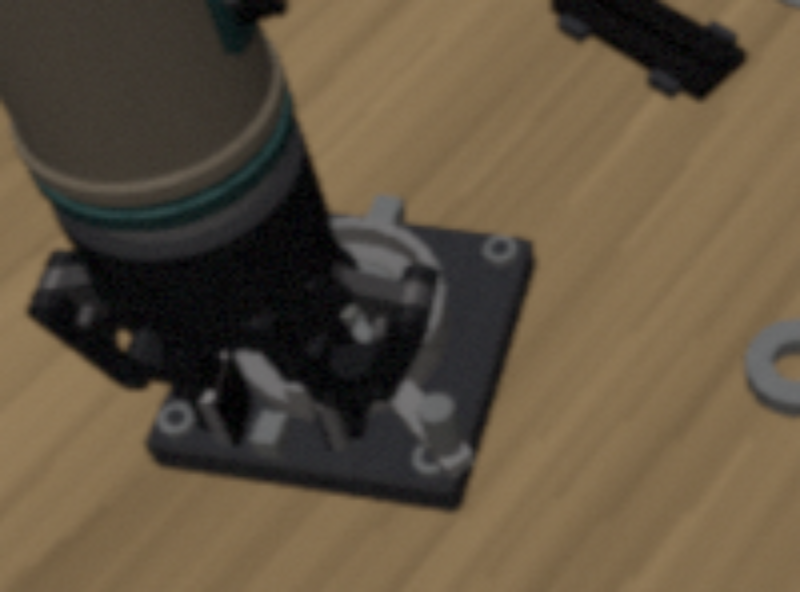

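View pics/wrist4.png

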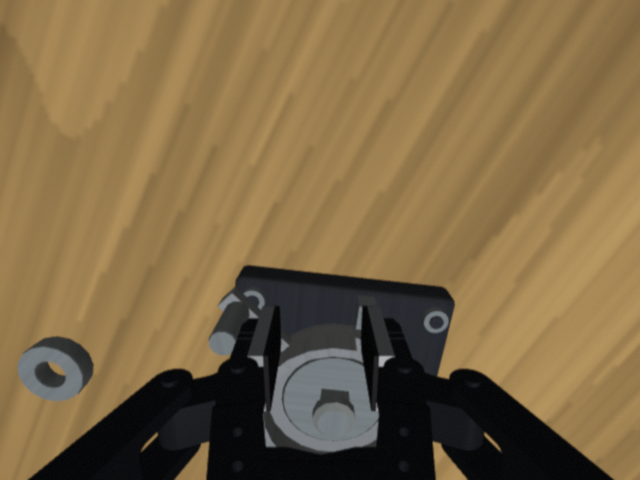

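```bash
python3 - <<'E'
from h import *
s,R=tool();w=load('wrist','4');sc=load('scene','4')
for off in ([0,0,0],[-19,0,0],[0,0,17],[0,0,-17],[-10,0,17],[-10,0,-17],[-10,11,-17],[-10,-11,-17]):
    X=s['eef_pos']+R@np.array(off,float);q=proj(sc,X);print(off,X.round(0),proj(w,X).round(0),q.round(0),((q-[130,240])*[4,3.7]).round(0))
for X in ([682,-155.5,70],):print(proj(w,X),proj(sc,X))
W=cloud(w,w['d'])
for u,v in((228,340),(275,312),(365,312),(262,350),(377,350)):print(u,v,W[v,u].round(0),(R.T@(W[v,u]-s['eef_pos'])).round(0))
E
```

```text
[0, 0, 0] [ 648. -195.   44.] [323. 285.] [207. 367.] [309. 469.]
[-19, 0, 0] [ 648. -195.   63.] [323. 302.] [205. 361.] [299. 447.]
[0, 0, 17] [ 633. -203.   44.] [356. 285.] [196. 366.] [265. 467.]
[0, 0, -17] [ 663. -187.   44.] [290. 285.] [218. 367.] [353. 471.]
[-10, 0, 17] [ 633. -203.   54.] [358. 294.] [195. 363.] [260. 455.]
[-10, 0, -17] [ 663. -186.   54.] [289. 294.] [217. 364.] [348. 459.]
[-10, 11, -17] [ 668. -196.   54.] [288. 273.] [216. 371.] [342. 484.]
[-10, -11, -17] [ 658. -177.   54.] [290. 314.] [219. 357.] [354. 435.]
[219.36309581 343.37785777] [238.55212139 349.12732834]
228 340 [ 679. -159.   71.] [-26. -16. -45.]
275 312 [ 669. -195.   93.] [-48.  11. -19.]
365 312 [ 638. -212.   91.] [-48.  11.  16.]
262 350 [ 670. -194.  117.] [-73.  11. -20.]
377 350 [ 636. -212.  117.] [-73.  11.  17.]
```

```bash
python3 - <<'E'
from h import *
s,R=tool()
for n in('wrist','scene'):
    w=load(n,'4');W=cloud(w,w['d']);T=(W-s['eef_pos'])@R
    m=(w['d']>0)&(abs(T[...,2])<60)&(abs(T[...,1])<25)&(T[...,0]<5)&(T[...,0]>-120)&(W[...,2]>56)
    P=T[m];print(n,len(P))
    for lo in range(-120,5,10):
        k=(P[:,0]>=lo)&(P[:,0]<lo+10)
        if k.any(): print(lo,k.sum(),P[k].min(0).round(0),P[k].max(0).round(0), np.percentile(P[k][:,2],[10,50,90]).round(0))
E
```

```text
wrist 42529
-120 13661 [-120.   -1.  -60.] [-110.   19.   60.] [-52.  -0.  50.]
-110 7466 [-110.  -12.  -59.] [-100.   18.   57.] [-51. -15.  48.]
-100 11342 [-100.  -13.  -55.] [-90.  15.  53.] [-46.  15.  44.]
-90 3636 [-90. -12. -51.] [-80.  15.  48.] [-40.  17.  37.]
-80 1924 [-80. -12. -36.] [-70.  13.  33.] [-23.  16.  20.]
-70 1567 [-70. -12. -32.] [-60.  12.  29.] [-28.  16.  26.]
-60 1270 [-60. -11. -32.] [-50.  12.  29.] [-29. -18.  26.]
-50 758 [-50. -11. -32.] [-40.  12.  29.] [-25.  16.  22.]
-40 21 [-40.  -4. -18.] [-38.   8.  16.] [-18.  16.  16.]
-30 657 [-27. -25. -55.] [-20. -10. -41.] [-52. -48. -43.]
-20 227 [-20. -16. -54.] [-12. -11. -41.] [-51. -45. -42.]
scene 1477
-120 260 [-120.   -1.  -60.] [-110.   19.   59.] [-50.  12.  50.]
-110 227 [-110.  -10.  -57.] [-100.   19.   57.] [-47. -22.  48.]
-100 298 [-100.  -10.  -53.] [-90.  15.  52.] [-41.  18.  46.]
-90 202 [-90. -10. -49.] [-80.  16.  48.] [-35. -22.  38.]
-80 90 [-80. -11. -34.] [-70.  14.  30.] [-28.  18.  21.]
-70 103 [-70. -11. -31.] [-60.  13.  31.] [-29.  17.  23.]
-60 112 [-60. -10. -31.] [-50.  13.  31.] [-30.  17.  22.]
-50 80 [-50. -11. -30.] [-40.  13.  30.] [-26.  17.  22.]
-40 12 [-40. -10. -24.] [-37.  11.  24.] [-19.  18.  23.]
-30 64 [-26. -22. -54.] [-21.  -9. -42.] [-53. -49. -44.]
-20 29 [-20. -19. -55.] [-12. -10. -42.] [-54. -50. -43.]
```

```bash
python3 - <<'E'
from h import *
# poses when taken
w=load('wrist','0')
o_tool=np.array([-180.587,85.014,0]);
for t in '01234':
    w=load('wrist',t);v,u=np.mgrid[:480,:640];d=w['d']
    P=np.stack([(u-w['cx'])/w['fx']*d,(v-w['cy'])/w['fy']*d,d],-1)
    # cam->tool fixed rotation
    c0=load('wrist','0')
    if t=='0':
        R0=Ro.from_euler('xyz',[-3.11955276,1.56893465,1.87475148]).as_matrix();Rct=R0.T@c0['R'].T
    T=P@Rct.T+o_tool
    m=(d>0)&(abs(T[...,1])<14)&(T[...,0]>-90)&(T[...,0]<10)&(abs(T[...,2])<60)&((d<200))
    Q=T[m];print(t,len(Q),'max x',np.percentile(Q[:,0],[90,99,100]).round(1) if len(Q) else 0)
    for lo in range(-90,0,10):
        k=(Q[:,0]>=lo)&(Q[:,0]<lo+10)
        if k.sum()>20: print('  ',lo,k.sum(),Q[k][:,2].min().round(),Q[k][:,2].max().round(),abs(Q[k][:,2]).min().round(1))
E
```

```text
0 8662 max x [-58.8 -52.5 -50.4]
   -90 2936 -57.0 56.0 41.9
   -80 2602 -57.0 57.0 42.0
   -70 2053 -57.0 57.0 42.1
   -60 1071 -55.0 55.0 42.2
1 9003 max x [-50.9 -41.9 -38.3]
   -90 3524 -49.0 49.0 16.4
   -80 1885 -33.0 33.0 15.7
   -70 1519 -30.0 30.0 15.6
   -60 1283 -30.0 30.0 15.7
   -50 762 -29.0 29.0 15.7
   -40 30 -16.0 16.0 15.8
2 9023 max x [-51.  -41.9 -38.5]
   -90 3451 -50.0 50.0 17.5
   -80 1934 -35.0 35.0 16.7
   -70 1574 -31.0 31.0 16.8
   -60 1281 -31.0 31.0 16.8
   -50 766 -30.0 31.0 16.8
3 8993 max x [-51.  -41.8 -38. ]
   -90 3446 -49.0 49.0 17.5
   -80 1915 -35.0 34.0 16.8
   -70 1565 -31.0 31.0 16.8
   -60 1296 -31.0 31.0 16.8
   -50 751 -30.0 30.0 16.8
4 9589 max x [-46.   -7.6  -2.4]
   -90 3444 -50.0 49.0 17.5
   -80 1929 -34.0 34.0 16.8
   -70 1564 -31.0 31.0 16.7
   -60 1273 -31.0 31.0 16.8
   -50 762 -30.0 30.0 16.8
   -40 21 -17.0 17.0 16.9
   -30 227 -52.0 -41.0 40.7
   -20 222 -52.0 -40.0 39.9
   -10 147 -51.0 -41.0 40.6
```

```bash
python3 - <<'E'
from h import *
plan([682,-155.5,60],70)
E
```

```text
{'delta': [-15.7, -18.0, -48.7], 'jaw': np.float64(-151.54), 'pos': [648.1, -194.6, 43.8], 't': 5.28, 'roll': np.float64(-41.5)}
```

Emit:
apply_moves([
  [[-15, 0, -20], -9, 34],
  [[0, 0, -20], -9, 34],
  [[0, 0, -10], -9, 34],
  [[0, 0, 0], -9, 34],
  [[0, 0, 0], -4, 34],
  [[0, 0, 0], 0, 34],
])

```text
clock: 6.02
eef_pos: [693.4, -161.9, 62.2]
tool_rot: [1.73, 1.542, -0.175]
force: [-0.1, 0.3, 0.8]
width: 33.9
```

```bash
python3 - <<'E'
from h import *
plan([682,-155.5,60],70)
E
```

```text
{'delta': [1.9, -12.9, -2.3], 'jaw': np.float64(-109.14), 'pos': [693.4, -161.9, 62.2], 't': 6.03, 'roll': np.float64(0.9)}
```

```bash
cat >> h.py <<'E'
TIP=-38.
def tplan(tip,jawdeg=None):
    s,R=tool();t=s['eef_pos']+R@[TIP,0,0];print('tip',t.round(1),'axis',R[:,0].round(3),'F',s['force'].round(1),'w',s['width'].round(1) if hasattr(s['width'],'round') else s['width'])
    return plan(np.asarray(tip,float)-R@[TIP,0,0],jawdeg)
E
python3 - <<'E'
from h import *
tplan([682,-155.5,44],70)
E
```

```text
tip [ 692.3 -161.7  100.2] axis [ 0.029 -0.005 -1.   ] F [-0.1  0.3  0.8] w 33.91721830368424
{'delta': [55.9, -13.3, -2.2], 'jaw': np.float64(-109.14), 'pos': [693.4, -161.9, 62.2], 't': 6.03, 'roll': np.float64(0.9)}
```

Emit:
apply_moves([
  [[0, -13, -2], 0, 34],
  [[15, 0, 0], 0, 34],
  [[0, 0, 0], 0, 34],
])

```text
clock: 6.4
eef_pos: [683.3, -155.7, 46.1]
tool_rot: [1.728, 1.54, -0.177]
force: [-0.2, 0.4, 0.3]
width: 33.9
```

```bash
python3 - <<'E'
from h import *
tplan([682,-155.5,44],70)
E
```

```text
tip [ 682.1 -155.5   84.1] axis [ 0.03  -0.005 -1.   ] F [-0.2  0.4  0.3] w 33.93548343401295
{'delta': [40.1, -1.3, 0.2], 'jaw': np.float64(-109.12), 'pos': [683.3, -155.7, 46.1], 't': 6.4, 'roll': np.float64(0.9)}
```

Emit:
apply_moves([
  [[10, -0.5, 0], 0, 34],
  [[10, -0.5, 0], 0, 34],
  [[10, 0, 0], 0, 34],
  [[7, 0, 0], 0, 34],
  [[0, 0, 0], 0, 34],
])

```text
clock: 7.02
eef_pos: [683.8, -156.1, 5.3]
tool_rot: [1.715, 1.541, -0.19]
force: [0.3, -0.2, 0.3]
width: 34.2
```

```bash
cat > arc.py <<'E'
from h import *
A=np.array([608,-130]);s,R=tool();v=(s['eef_pos']+R@[TIP,0,0])[:2]-A;print('now ang',np.degrees(np.arctan2(v[1],v[0])),np.linalg.norm(v),s['force'],s['width'])
for ang in (-32,-44,-56,-68,-72,-76):
    a=np.radians(ang);t=A+78*np.array([np.cos(a),np.sin(a)]);
    print(ang);plan(np.array([*t,44])-R@[TIP,0,0],ang+90)
E
python3 arc.py; python3 -c "
from h import *
shot('wrist','5')"
```

```text
now ang -19.124468388418343 79.03128766053955 [ 0.25704989 -0.19905007  0.2757691 ] 34.21675851008663
-32
{'delta': [-0.9, -3.0, 17.4], 'jaw': np.float64(-109.14), 'pos': [683.8, -156.1, 5.3], 't': 7.03, 'roll': np.float64(12.9)}
-44
{'delta': [-1.1, -8.2, 32.8], 'jaw': np.float64(-109.14), 'pos': [683.8, -156.1, 5.3], 't': 7.03, 'roll': np.float64(24.9)}
-56
{'delta': [-1.4, -16.6, 46.8], 'jaw': np.float64(-109.14), 'pos': [683.8, -156.1, 5.3], 't': 7.03, 'roll': np.float64(36.9)}
-68
{'delta': [-1.8, -27.7, 58.8], 'jaw': np.float64(-109.14), 'pos': [683.8, -156.1, 5.3], 't': 7.03, 'roll': np.float64(48.9)}
-72
{'delta': [-1.9, -31.9, 62.2], 'jaw': np.float64(-109.14), 'pos': [683.8, -156.1, 5.3], 't': 7.03, 'roll': np.float64(52.9)}
-76
{'delta': [-2.1, -36.3, 65.3], 'jaw': np.float64(-109.14), 'pos': [683.8, -156.1, 5.3], 't': 7.03, 'roll': np.float64(56.9)}
```

View pics/wrist5.png

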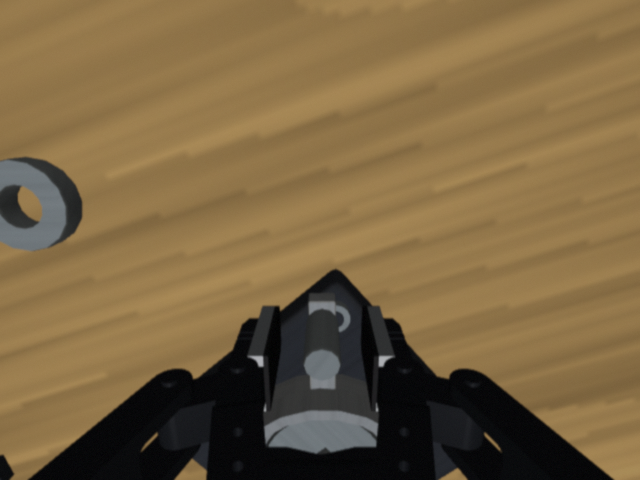

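Knob top at (322,365), now between the pads. Sweep.

Emit:
apply_moves([
  [[0, -1, 8], 6, 34],
  [[0, -1, 8], 6, 34],
  [[0, -1, 8], 6, 34],
  [[0, -1, 8], 6, 34],
])

```text
clock: 7.58
eef_pos: [668.6, -180.7, 7.3]
tool_rot: [2.226, 1.534, -0.109]
force: [0.4, -0.1, -1.2]
width: 34.0
```

```bash
python3 arc.py
```

```text
now ang -40.51819791893051 77.83286848105618 [ 0.43995754 -0.10216149 -1.21349813] 33.97773590481022
-32
{'delta': [1.5, -1.4, -11.5], 'jaw': np.float64(-133.76), 'pos': [668.6, -180.7, 7.3], 't': 7.58, 'roll': np.float64(-11.8)}
-44
{'delta': [1.1, 0.3, 4.8], 'jaw': np.float64(-133.76), 'pos': [668.6, -180.7, 7.3], 't': 7.58, 'roll': np.float64(0.2)}
-56
{'delta': [0.7, -1.5, 21.0], 'jaw': np.float64(-133.76), 'pos': [668.6, -180.7, 7.3], 't': 7.58, 'roll': np.float64(12.2)}
-68
{'delta': [0.2, -6.6, 36.4], 'jaw': np.float64(-133.76), 'pos': [668.6, -180.7, 7.3], 't': 7.58, 'roll': np.float64(24.2)}
-72
{'delta': [0.1, -9.0, 41.3], 'jaw': np.float64(-133.76), 'pos': [668.6, -180.7, 7.3], 't': 7.58, 'roll': np.float64(28.2)}
-76
{'delta': [-0.1, -11.7, 46.0], 'jaw': np.float64(-133.76), 'pos': [668.6, -180.7, 7.3], 't': 7.58, 'roll': np.float64(32.2)}
```

Emit:
apply_moves([
  [[0, 0, 8], 4, 34],
  [[0, -0.5, 8], 6, 34],
  [[0, -0.5, 8], 6, 34],
  [[0, -0.5, 6], 5, 34],
  [[0, 0, 4], 3, 34],
])

```text
clock: 8.2
eef_pos: [644.8, -199.1, 9.3]
tool_rot: [2.695, 1.525, -0.072]
force: [0.5, 1.5, -1.8]
width: 33.8
```

```bash
python3 arc.py; python3 -c "
from h import *
shot('wrist','6')"
```

```text
now ang -63.066782529422646 77.41486142662725 [ 0.54860115  1.46162151 -1.82703903] 33.80100036625247
-32
{'delta': [4.5, -14.5, -38.9], 'jaw': np.float64(-158.51), 'pos': [644.8, -199.1, 9.3], 't': 8.2, 'roll': np.float64(-36.5)}
-44
{'delta': [4.1, -6.2, -24.9], 'jaw': np.float64(-158.51), 'pos': [644.8, -199.1, 9.3], 't': 8.2, 'roll': np.float64(-24.5)}
-56
{'delta': [3.6, -1.0, -9.4], 'jaw': np.float64(-158.51), 'pos': [644.8, -199.1, 9.3], 't': 8.2, 'roll': np.float64(-12.5)}
-68
{'delta': [3.0, 0.9, 6.8], 'jaw': np.float64(-158.51), 'pos': [644.8, -199.1, 9.3], 't': 8.2, 'roll': np.float64(-0.5)}
-72
{'delta': [2.7, 0.7, 12.2], 'jaw': np.float64(-158.51), 'pos': [644.8, -199.1, 9.3], 't': 8.2, 'roll': np.float64(3.5)}
-76
{'delta': [2.5, 0.2, 17.6], 'jaw': np.float64(-158.51), 'pos': [644.8, -199.1, 9.3], 't': 8.2, 'roll': np.float64(7.5)}
```

View pics/wrist6.png

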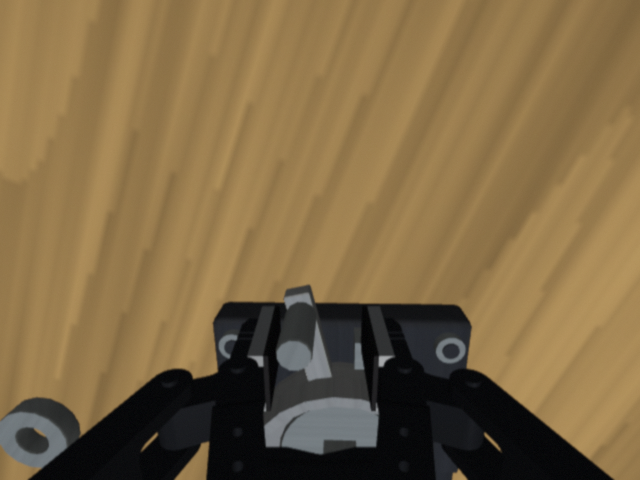

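Emit:
apply_moves([
  [[3, 0.5, 6], 3, 34],
  [[0, 0, 5], 3, 34],
  [[0, 0, 4], 0, 34],
  [[0, 0, 3], 0, 34],
  [[0, 0, 3], 0, 34],
])

```text
clock: 8.88
eef_pos: [628.6, -206.4, 6.3]
tool_rot: [2.788, 1.517, -0.089]
force: [10.3, 1.5, -4.9]
width: 34.1
```

```bash
python3 arc.py|head -1;
```

```text
now ang -76.30065757899112 78.46431080356032 [10.2553702   1.47828106 -4.88650175] 34.07453791255651
```

Emit:
apply_moves([
  [[0, 0, 4], 0, 34],
  [[0, 0, 4], 0, 34],
  [[0, 0, 4], 0, 34],
])

```text
clock: 9.25
eef_pos: [629.9, -206.5, 6.3]
tool_rot: [2.791, 1.496, -0.082]
force: [9.7, 0.2, -4.9]
width: 34.1
```

```bash
python3 arc.py|head -1;python3 -c "
from h import *
shot('wrist','7');plan([0,0,0])"
```

```text
now ang -75.98200880621536 78.57694979293927 [ 9.65475436  0.21263177 -4.9043875 ] 34.07372482201819
{'delta': [-42.2, -366.0, 551.1], 'jaw': np.float64(-164.53), 'pos': [629.9, -206.4, 6.4], 't': 9.3}
```

View pics/wrist7.png

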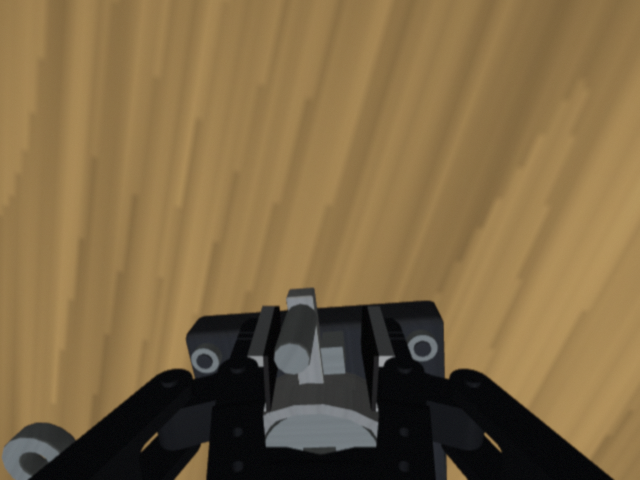

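Emit:
apply_moves([
  [[0, 0, -6], 0, 34],
  [[0, 0, -5], 0, 34],
  [[-30, 0, 0], 0, 34],
  [[-30, 0, 0], 0, 34],
  [[-30, 0, 0], 0, 34],
  [[0, 0, 0], 0, 34],
])

```text
clock: 10.05
eef_pos: [630.1, -202.3, 97.5]
tool_rot: [2.816, 1.505, -0.056]
force: [0.0, -0.3, -1.1]
width: 34.0
```

```bash
python3 -c "
from h import *
shot('wrist','8');s,R=tool();print(R.round(3),s['qpos'].round(3));plan([0,0,0])"
```

```text
[[ 0.063  0.266 -0.962]
 [-0.003 -0.964 -0.266]
 [-0.998  0.019 -0.06 ]] [ 0.053  0.754  0.381  1.653 -0.41   0.751 -2.244]
{'delta': [55.4, -363.3, 557.2], 'jaw': np.float64(-164.52), 'pos': [629.0, -201.6, 95.9], 't': 10.1}
```

View pics/wrist8.png

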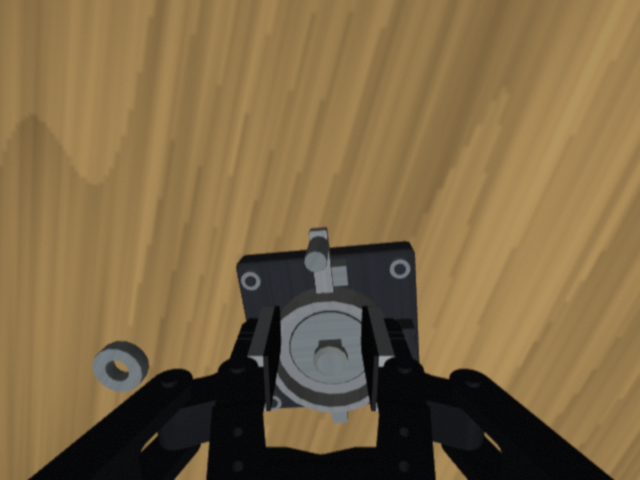

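```bash
python3 -c "
from h import *
w=load('wrist','8');print(head(w,(607,-130)));W=cloud(w,w['d']);d=w['d']
m=(d>0)&(np.linalg.norm(W[...,:2]-[638,-202],axis=2)<25)&(abs(W[...,2]-69)<4);print(W[m].mean(0),m.sum())
plan([550,285,130],75)"
```

```text
(array([ 607.66974 , -133.5993  ,   56.659504], dtype=float32), (607.0776977539062, -131.393310546875, 12.158404350280762))
[ 636.16507237 -204.52853327   69.37330279] 433
{'delta': [-40.2, -489.3, -55.6], 'jaw': np.float64(-164.52), 'pos': [629.0, -201.6, 95.9], 't': 10.1, 'roll': np.float64(-59.5)}
```

Emit:
apply_moves([
  [[-40, -20, 0], 0, 34],
  [[0, -45, -5], 0, 50],
  [[0, -45, -5], 0, 50],
  [[0, -45, -5], 0, 60],
  [[0, -45, -5], 0, 60],
  [[0, -45, -5], 0, 60],
  [[0, -45, -5], 0, 60],
  [[0, -45, -5], 0, 60],
  [[0, 0, 0], 0, 60],
])

```text
clock: 11.22
eef_pos: [559.4, 140.8, 119.3]
tool_rot: [2.745, 1.533, -0.128]
force: [-0.4, -0.4, -0.5]
width: 60.2
```

```bash
python3 -c "
from h import *
s,R=tool();print(R[:,0].round(3));plan([550,285,130],75)"
```

```text
[ 0.038 -0.005 -0.999]
{'delta': [-11.8, -141.4, -29.6], 'jaw': np.float64(-164.61), 'pos': [559.4, 140.8, 119.3], 't': 11.22, 'roll': np.float64(-59.6)}
```

Emit:
apply_moves([
  [[-6, -40, -10], 0, 60],
  [[-6, -40, -10], 0, 60],
  [[0, -40, -10], 0, 60],
  [[0, 0, 0], -10, 60],
  [[0, 0, 0], -10, 60],
  [[0, 0, 0], -10, 60],
  [[0, 0, 0], -10, 60],
  [[0, 0, 0], -10, 60],
  [[0, 0, 0], -9, 60],
  [[0, 0, 0], 0, 60],
])

```text
clock: 12.48
eef_pos: [551.4, 253.2, 118.4]
tool_rot: [0.909, 1.54, -0.912]
force: [-0.6, 0.0, -0.6]
width: 60.1
```

```bash
python3 -c "
from h import *
shot('wrist','9')
s,R=tool();print(R[:,0].round(3));plan([550,285,130],75)"
```

```text
[ 0.019 -0.025 -1.   ]
{'delta': [-12.5, -9.0, -30.3], 'jaw': np.float64(-104.46), 'pos': [551.3, 253.1, 118.3], 't': 12.53, 'roll': np.float64(0.5)}
```

View pics/wrist9.png

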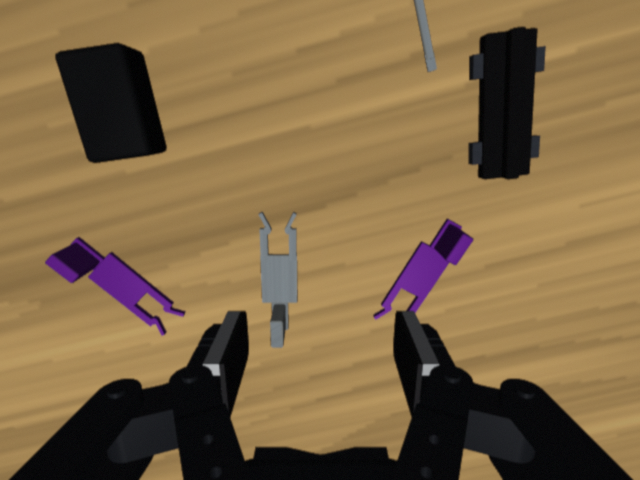

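```bash
cat >> h.py <<'E'
def clipm(w,box,zb=0):
    u0,v0,u1,v1=box;W=cloud(w,w['d'])[v0:v1,u0:u1];p=w['p'][v0:v1,u0:u1].astype(int);d=w['d'][v0:v1,u0:u1]
    grey=(p.max(-1)-p.min(-1)<28)&(d>0)
    top=grey&(abs(W[...,2]-zb-36)<4);T=W[top]
    body=grey&(abs(W[...,2]-zb-5)<4);B=W[body]
    print('top n',len(T),T.mean(0).round(2),'rect',cv2.minAreaRect(np.ascontiguousarray(T[:,:2],dtype=np.float32)))
    print('body n',len(B),B.mean(0).round(2))
    r=cv2.minAreaRect(np.ascontiguousarray(B[:,:2],dtype=np.float32));print('rect',r)
    c,V=np.linalg.eigh(np.cov(B[:,:2].T));a=V[:,1];print('axis deg',np.degrees(np.arctan2(a[1],a[0])));return T,B
E
python3 -c "
from h import *
w=load('wrist','9')
cv2.imwrite('pics/c7.png',cv2.resize(w['p'][200:360,230:330],None,fx=3.7,fy=3.7))
clipm(w,(250,205,308,355))
w=load('wrist','9');W=cloud(w,w['d']);print(W[275:285:3,278],W[341,276:281])"
```

```text
top n 346 [486.15 304.16  35.48] rect ((485.5057373046875, 304.4535827636719), (9.628263473510742, 23.724929809570312), 75.85903930664062)
body n 2396 [525.21 293.77   4.79]
rect ((522.1234741210938, 294.9952087402344), (29.63762664794922, 104.14877319335938), 74.5568618774414)
axis deg 166.48619801110746
[[520.89987854 295.45281361   4.85358421]
 [518.47776654 296.12870284   5.26159889]
 [515.78758682 296.94421954   4.9925495 ]
 [513.17309417 297.71620964   4.9603859 ]] [[478.87139439 306.71288457  35.39794481]
 [479.16085518 305.72827574  36.26449703]
 [478.46264801 305.19470387  35.40142808]
 [478.5197168  304.31900136  35.85983843]
 [478.30203306 303.56701282  35.83783867]]
```

View pics/c7.png

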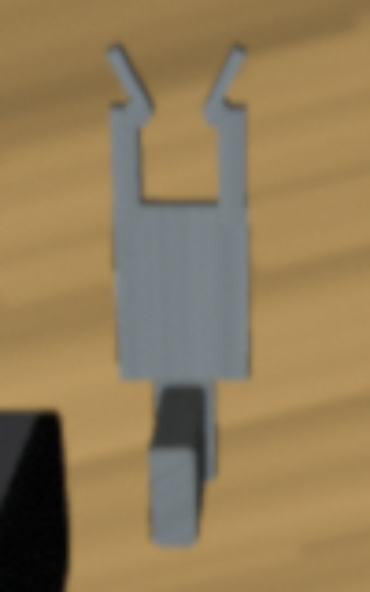

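```bash
python3 -c "
from h import *
tplan([485.8,304.3,70],75.1)"
```

```text
tip [550.6 254.1 156.3] axis [ 0.019 -0.025 -1.   ] F [1.  0.2 0. ] w 59.876745650398
{'delta': [83.8, -77.4, -34.1], 'jaw': np.float64(-104.46), 'pos': [551.3, 253.1, 118.3], 't': 12.53, 'roll': np.float64(0.4)}
```

Emit:
apply_moves([
  [[10, -25, -11], 0, 40],
  [[20, -26, -11], 0, 40],
  [[25, -26, -12], 0, 40],
  [[25, 0, 0], 0.4, 40],
  [[0, 0, 0], 0, 40],
])

```text
clock: 13.15
eef_pos: [486.3, 301.3, 32.3]
tool_rot: [0.858, 1.536, -0.991]
force: [-0.7, 0.8, 0.2]
width: 39.8
```

```bash
python3 -c "
from h import *
shot('wrist','10')
clipm(load('wrist','10'),(250,205,400,400))
tplan([485.8,304.3,8],75.1)"
```

```text
top n 854 [485.69 304.38  35.63] rect ((485.0214538574219, 304.6055908203125), (9.794842720031738, 24.588134765625), 74.16446685791016)
body n 2669 [508.13 298.43   4.89]
rect ((497.3042297363281, 301.43670654296875), (29.764774322509766, 53.037254333496094), 74.57540130615234)
axis deg 164.397199966321
tip [486.1 303.1  71.2] axis [ 0.02  -0.027 -0.999] F [-0.   0.2  0.1] w 39.818204346086816
{'delta': [63.1, -2.3, -2.4], 'jaw': np.float64(-105.89), 'pos': [486.9, 302.1, 33.2], 't': 13.2, 'roll': np.float64(-1.0)}
```

View pics/wrist10.png

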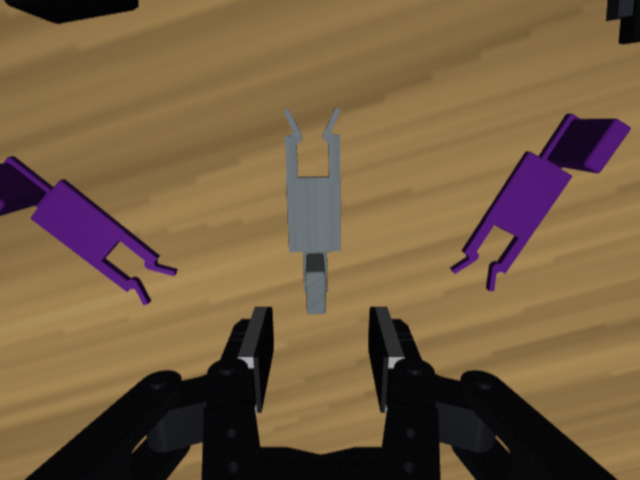

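Emit:
apply_moves([
  [[15, -2, -2], -1, 40],
  [[15, 0, 0], 0, 40],
  [[15, 0, 0], 0, 40],
  [[12, 0, 0], 0, 40],
  [[0, 0, 0], 0, 40],
])

```text
clock: 13.82
eef_pos: [489.0, 302.6, -26.2]
tool_rot: [0.982, 1.536, -0.851]
force: [-0.2, -0.7, 0.5]
width: 40.3
```

```bash
python3 -c "
from h import *
tplan([485.6,304.4,8],74.8)"
```

```text
tip [488.2 303.6  11.8] axis [ 0.023 -0.026 -0.999] F [-0.2 -0.7  0.5] w 40.328309010496994
{'delta': [3.7, -2.8, -0.2], 'jaw': np.float64(-105.03), 'pos': [489.0, 302.6, -26.2], 't': 13.82, 'roll': np.float64(0.2)}
```

Emit:
apply_moves([
  [[2, -2.5, 0], 0, 40],
  [[0, 0, 0], 0, 20],
  [[0, 0, 0], 0, 0],
  [[0, 0, 0], 0, 0],
  [[0, 0, 0], 0, 0],
  [[0, 0, 0], 0, 0],
])

```text
clock: 14.58
eef_pos: [487.1, 303.7, -27.2]
tool_rot: [1.033, 1.536, -0.8]
force: [-0.3, 0.3, -1.0]
width: 8.8
```

```bash
python3 -c "
from h import *
shot('wrist','11')
tplan([485.6,304.4,8],74.8)"
```

```text
tip [486.2 304.7  10.7] axis [ 0.025 -0.025 -0.999] F [ 0.7 -0.  -2.2] w 8.832888451615892
{'delta': [2.7, -0.6, 0.4], 'jaw': np.float64(-105.03), 'pos': [487.2, 303.7, -27.2], 't': 14.62, 'roll': np.float64(0.2)}
```

View pics/wrist11.png

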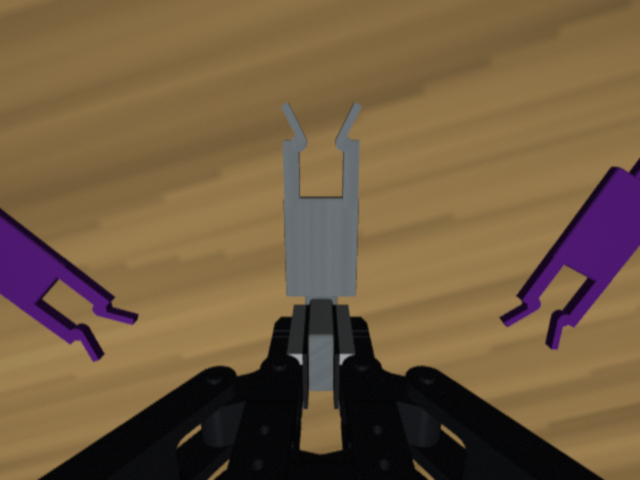

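Emit:
apply_moves([
  [[-10, 0, 0], 0, 0],
  [[-20, 0, 0], 0, 0],
  [[-25, 0, 0], 0, 0],
  [[-25, 0, 0], 0, 0],
  [[-25, 0, 0], 0, 0],
  [[0, 0, 0], 0, 0],
])

```text
clock: 15.38
eef_pos: [484.6, 306.5, 83.4]
tool_rot: [1.064, 1.536, -0.769]
force: [-0.4, -1.0, -1.2]
width: 8.9
```

```bash
cat > meas.py <<'E'
import sys
from h import *
tag=sys.argv[1];shot('wrist',tag)
s,R=tool();w=load('wrist',tag);d=w['d'];W=cloud(w,d);T=(W-s['eef_pos'])@R
p=w['p'].astype(int);g=(d>0)&(p.max(-1)-p.min(-1)<28)&(p.max(-1)>60)
# body plate: tool y 14..100, |z|<25, near x
m=g&(T[...,1]>14)&(T[...,1]<110)&(abs(T[...,2])<25)&(T[...,0]>-60)&(T[...,0]<0)
m[:, :200]=False
P=T[m];print('n',len(P))
c,V=np.linalg.eigh(np.cov(P.T));n=V[:,0]*-np.sign(V[0,0]);print('normal tool',n.round(3),'world up angle deg',np.degrees(np.arccos(abs((R@n)[2]))).round(2),'world n',(R@n).round(3))
Q=P[:,1:].astype(np.float32);print('mean x',P[:,0].mean().round(2),'ymax',np.percentile(P[:,1],[0,0.5,99.5,100]).round(1))
b=P[(P[:,1]>18)&(P[:,1]<50)];r=cv2.minAreaRect(np.ascontiguousarray(P[:,1:],dtype=np.float32));print(r)
for lo in range(14,100,6):
    k=(P[:,1]>=lo)&(P[:,1]<lo+6)
    if k.sum()>5:print(lo,k.sum(),P[k][:,2].min().round(1),P[k][:,2].max().round(1),'mid',((P[k][:,2].min()+P[k][:,2].max())/2).round(2),'x',P[k][:,0].mean().round(1))
print('axis',R[:,0].round(3));tplan([0,0,0])
E
python3 meas.py 12
```

```text
n 9380
normal tool [-1.     0.027  0.002] world up angle deg 0.99 world n [0.002 0.017 1.   ]
mean x -32.64 ymax [14.  14.4 87.8 88.9]
((51.44215393066406, -0.7518644332885742), (74.8841781616211, 29.933008193969727), 0.04911182075738907)
14 911 -15.7 13.9 mid -0.91 x -33.4
20 936 -15.4 14.1 mid -0.65 x -33.2
26 983 -15.7 14.0 mid -0.88 x -33.1
32 995 -15.5 14.2 mid -0.64 x -32.9
38 1049 -15.7 14.1 mid -0.78 x -32.8
44 1065 -15.6 14.0 mid -0.8 x -32.6
50 926 -15.4 14.2 mid -0.6 x -32.4
56 483 -15.2 14.0 mid -0.61 x -32.2
62 501 -15.3 13.8 mid -0.72 x -32.1
68 581 -15.3 13.9 mid -0.7 x -31.9
74 482 -15.1 13.8 mid -0.64 x -31.8
80 314 -14.3 13.1 mid -0.56 x -31.7
86 154 -15.3 14.1 mid -0.56 x -31.5
axis [ 0.023 -0.026 -0.999]
tip [482.8 307.  120.2] axis [ 0.023 -0.026 -0.999] F [-1.1 -0.9 -1. ] w 8.714722162170563
{'delta': [116.8, -390.1, 419.5], 'jaw': np.float64(-105.05), 'pos': [483.7, 306.0, 82.2], 't': 15.43}
```

View pics/wrist12.png

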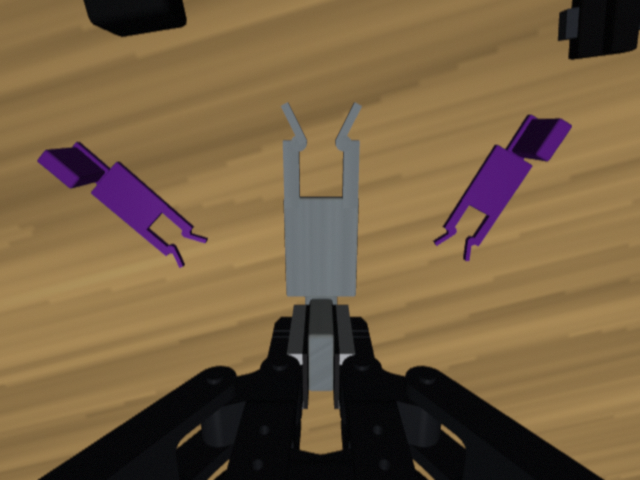

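```bash
cat >> h.py <<'E'
SEAT=np.array([-27.1,62.9,-0.7]);A=np.array([607.3,-130.8]);YAW=21.9
def splan(back,z,lat=0.):
    s,R=tool();u=np.array([np.cos(np.radians(YAW)),np.sin(np.radians(YAW))]);n=np.array([-u[1],u[0]])
    now=s['eef_pos']+R@SEAT;r=now[:2]-A
    cx=R[:,1];print('seat along',(r@u).round(2),'lat',(r@n).round(2),'z',now[2].round(2),'clipyaw',np.degrees(np.arctan2(cx[1],cx[0])).round(2),'axis',R[:,0].round(3),'F',s['force'].round(1))
    # target with yaw corrected: assume final orientation rotated about world z
    dy=np.radians(YAW)-np.arctan2(cx[1],cx[0]);Rf=Ro.from_euler('z',dy).as_matrix()@R
    t=np.array([*(A-back*u+lat*n),z]);e=t-Rf@SEAT
    return plan(e,YAW+90)
E
python3 -c "
from h import *
splan(100,80)"
```

```text
seat along 98.6 lat 415.05 z 111.15 clipyaw -15.02 axis [ 0.023 -0.026 -0.999] F [-1.1 -0.9 -1. ]
{'delta': [43.3, 102.8, 487.5], 'jaw': np.float64(-105.05), 'pos': [483.7, 306.0, 82.2], 't': 15.43, 'roll': np.float64(-37.0)}
```

Emit:
apply_moves([
  [[0, 8, 30], 0, 0],
  [[0, 9, 45], 0, 0],
  [[0, 9, 45], 0, 0],
  [[0, 9, 45], 0, 0],
  [[0, 9, 45], 0, 0],
  [[0, 9, 45], 0, 0],
  [[0, 9, 45], 0, 0],
  [[0, 9, 45], 0, 0],
  [[0, 9, 40], 0, 0],
  [[0, 0, 0], 0, 0],
])

```text
clock: 16.68
eef_pos: [454.5, -98.6, 83.4]
tool_rot: [0.575, 1.541, -1.256]
force: [0.6, 0.7, -0.6]
width: 9.1
```

```bash
python3 -c "
from h import *
splan(110,80)"
```

```text
seat along -78.93 lat 50.55 z 111.48 clipyaw -14.88 axis [ 0.009 -0.029 -1.   ] F [ 0.6  0.7 -0.6]
{'delta': [34.2, 18.1, 95.4], 'jaw': np.float64(-104.9), 'pos': [454.5, -98.6, 83.4], 't': 16.68, 'roll': np.float64(-36.8)}
```

Emit:
apply_moves([
  [[0, 9, 40], 0, 0],
  [[0, 9, 40], 0, 0],
  [[0, 0, 10], -9, 0],
  [[0, 0, 0], -9, 0],
  [[0, 0, 0], -9, 0],
  [[0, 0, 0], -9, 0],
  [[0, 0, 0], 0, 0],
])

```text
clock: 17.55
eef_pos: [446.1, -184.1, 80.0]
tool_rot: [-0.449, 1.55, -1.624]
force: [0.2, 0.1, -0.1]
width: 9.0
```

```bash
python3 meas.py 13; python3 -c "
from h import *
splan(110,80);print(head(load('wrist','13'),(607,-130)))"
```

```text
n 9279
normal tool [-1.     0.028  0.001] world up angle deg 2.34 world n [0.027 0.03  0.999]
mean x -31.5 ymax [14.  14.3 87.  88.1]
((51.03643035888672, -0.11040782928466797), (29.933473587036133, 74.15904235839844), 89.7993392944336)
14 912 -14.7 14.8 mid 0.02 x -32.3
20 955 -15.0 14.9 mid -0.01 x -32.1
26 978 -14.8 14.9 mid 0.04 x -31.9
32 1014 -15.0 14.8 mid -0.13 x -31.8
38 1045 -14.9 14.9 mid -0.01 x -31.6
44 1093 -14.7 14.8 mid 0.03 x -31.4
50 837 -15.0 14.6 mid -0.18 x -31.2
56 485 -14.5 14.4 mid -0.06 x -31.1
62 508 -14.5 14.6 mid 0.06 x -30.9
68 615 -14.6 14.4 mid -0.11 x -30.8
74 424 -14.5 14.3 mid -0.14 x -30.6
80 323 -14.2 14.3 mid 0.06 x -30.5
86 90 -14.6 14.6 mid -0.01 x -30.3
axis [-0.001 -0.021 -1.   ]
tip [ 446.1 -183.3  118. ] axis [-0.001 -0.021 -1.   ] F [ 0.4  0.6 -1.5] w 8.945555904845795
{'delta': [114.8, -340.3, -342.9], 'jaw': np.float64(-67.39), 'pos': [446.1, -184.1, 80.0], 't': 17.6}
seat along -106.34 lat 12.65 z 106.55 clipyaw 22.6 axis [-0.001 -0.021 -1.   ] F [ 0.4  0.6 -1.5]
{'delta': [26.8, -3.6, 11.3], 'jaw': np.float64(-67.39), 'pos': [446.1, -184.1, 80.0], 't': 17.6, 'roll': np.float64(0.7)}
(array([nan, nan, nan], dtype=float32), (0.0, 0.0, 0.0))h.py:29: RuntimeWarning: Mean of empty slice.
  P=W[m].astype(np.float32);(x,y),r=cv2.minEnclosingCircle(np.ascontiguousarray(P[:,:2]));return P.mean(0),(x,y,r)
  ret = um.true_divide(
```

View pics/wrist13.png

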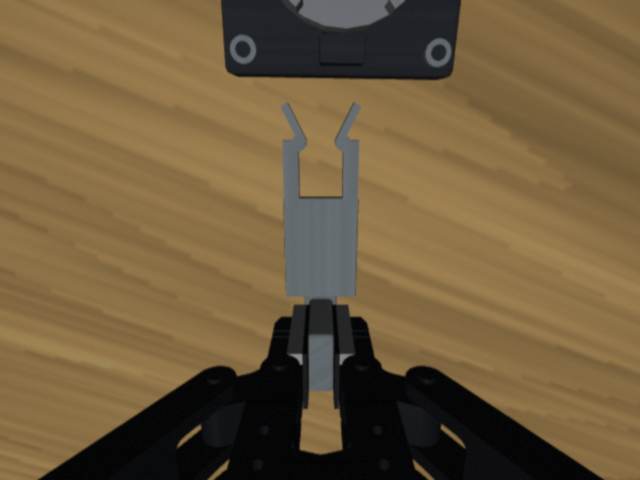

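```bash
python3 - <<'E'
from h import *
s,R=tool();c=eyes.camera_params('wrist');o=-c['R'].T@c['t']
ot=R.T@(o-s['eef_pos']);Rct=R.T@c['R'].T;print(ot.round(2),Rct.round(4).tolist())
np.savez('ct.npz',ot=ot,Rct=Rct)
for t in('12','13'):
    w=load('wrist',t);d=w['d'];v,u=np.mgrid[:480,:640]
    T=np.stack([(u-w['cx'])/w['fx']*d,(v-w['cy'])/w['fy']*d,d],-1)@Rct.T+ot
    p=w['p'].astype(int);g=(d>0)&(p.max(-1)-p.min(-1)<28)&(p.max(-1)>60)
    m=g&(T[...,1]>14)&(T[...,1]<92)&(abs(T[...,2])<25)&(T[...,0]>-60)&(T[...,0]<0);P=T[m]
    f=np.polyfit(P[:,1],P[:,0],1);B=P[P[:,1]<50]
    print(t,'x at y63',np.polyval(f,63),'slope',f[0],'ymax',np.percentile(P[:,1],[99.5,99.9,100]),'zmid',cv2.minAreaRect(np.ascontiguousarray(P[:,1:],dtype=np.float32)))
    # slot bottom: at |z|<4 max y of body
    k=abs(P[:,2])<4;print('slot bottom y',np.percentile(P[k][:,1],[95,99,100]))
w=load('wrist','13');W=cloud(w,w['d'])
E
```

```text
[-1.806e+02  8.501e+01  5.000e-02] [[-0.0006, -0.3277, 0.9448], [-0.0013, -0.9448, -0.3277], [1.0, -0.0014, 0.0001]]
12 x at y63 -30.90545574294419 slope 0.028981172985882837 ymax [87.00493088 87.73115558 88.10758498] zmid ((51.05839157104492, 0.15785694122314453), (74.15852355957031, 29.91700553894043), 0.14135608077049255)
slot bottom y [51.57623375 52.91134617 53.18453525]
13 x at y63 -30.97633578804499 slope 0.028042479476064336 ymax [86.98038055 87.70603828 88.05992126] zmid ((51.043087005615234, -0.07294178009033203), (29.9334659576416, 74.0925064086914), 89.86434936523438)
slot bottom y [51.57374696 52.85449476 53.14273871]
```

```bash
sed -i 's/^SEAT=np.array(.*\]);A=/SEAT=np.array([-26.,62.,0.]);A=/' h.py; grep -n SEAT= h.py; python3 -c "
from h import *
splan(75,80)"
```

```text
43:SEAT=np.array([-26.,62.,0.]);A=np.array([607.3,-130.8]);YAW=21.9
seat along -107.24 lat 11.92 z 105.47 clipyaw 22.6 axis [-0.001 -0.021 -1.   ] F [ 0.4  0.6 -1.5]
{'delta': [25.4, 32.3, 11.1], 'jaw': np.float64(-67.39), 'pos': [446.1, -184.1, 80.0], 't': 17.6, 'roll': np.float64(0.7)}
```

Emit:
apply_moves([
  [[8, 12, 4], 0.7, 0],
  [[8, 12, 4], 0, 0],
  [[8, 8, 3], 0, 0],
  [[0, 0, 0], 0, 0],
  [[0, 0, 0], 0, 0],
])

```text
clock: 18.23
eef_pos: [482.8, -181.2, 52.9]
tool_rot: [-0.496, 1.55, -1.688]
force: [0.7, -1.3, -1.5]
width: 8.8
```

```bash
cat > rel.py <<'E'
import sys
from h import *
tag=sys.argv[1];shot('wrist',tag);ct=np.load('ct.npz');s,R=tool()
w=load('wrist',tag);d=w['d'];v,u=np.mgrid[:480,:640]
T=np.stack([(u-w['cx'])/w['fx']*d,(v-w['cy'])/w['fy']*d,d],-1)@ct['Rct'].T+ct['ot']
W=T@R.T+s['eef_pos']
# head
m=(d>0)&(np.linalg.norm(W[...,:2]-A,axis=2)<22)&(W[...,2]>54.5)&(W[...,2]<62);m=m&(T[...,1]>90)
P=W[m];
if len(P)>20:
    (x,y),r=cv2.minEnclosingCircle(np.ascontiguousarray(P[:,:2],dtype=np.float32));print('head',len(P),(round(x,2),round(y,2),round(r,2)),'mean',P.mean(0).round(2))
m=(d>0)&(np.linalg.norm(W[...,:2]-A,axis=2)<28)&(np.linalg.norm(W[...,:2]-A,axis=2)>18)&(W[...,2]>35)&(W[...,2]<44)&(T[...,1]>90);print('barrel z',np.median(W[m][:,2]) if m.any() else None,m.sum())
n=np.linalg.norm(W[...,:2]-A,axis=2);m=(d>0)&(n<110)&(abs(W[...,2]-24)<3)&(T[...,1]>60);
if m.sum()>50: print('plate z',np.median(W[m][:,2]))
splan(75,80)
E
python3 rel.py 14
```

```text
head 518 (600.66, -133.65, 9.43) mean [ 598.65 -134.19   56.77]
barrel z 40.09310238799962 3721
plate z 23.970868689161478
seat along -72.0 lat -0.15 z 78.47 clipyaw 21.7 axis [-0.002 -0.02  -1.   ] F [-0.1  0.7 -1.2]
{'delta': [-1.5, -3.0, 0.1], 'jaw': np.float64(-68.29), 'pos': [482.9, -181.2, 53.1], 't': 18.27, 'roll': np.float64(-0.2)}
```

View pics/wrist14.png

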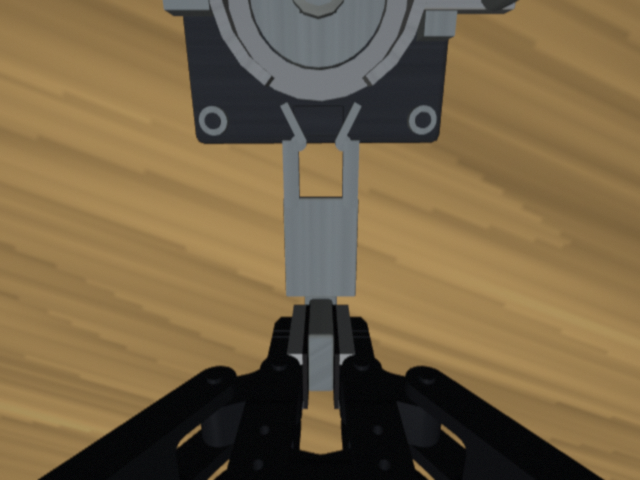

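Emit:
apply_moves([
  [[0, 12, 0], 0, 0],
  [[0, 12, 0], 0, 0],
  [[0, 6, 0], 0, 0],
  [[0, 0, 0], 0, 0],
])

```text
clock: 18.77
eef_pos: [513.4, -169.2, 53.6]
tool_rot: [-0.39, 1.551, -1.582]
force: [0.1, -1.3, -0.6]
width: 9.1
```

```bash
python3 rel.py 15; python3 rel.py 16
```

```text
head 2538 (606.44, -131.01, 11.89) mean [ 606.62 -130.9    57.29]
barrel z 39.877375351655914 5264
plate z 23.784542739018736
seat along -39.66 lat -0.39 z 79.0 clipyaw 21.69 axis [-0.001 -0.02  -1.   ] F [ 0.7  0.1 -1.1]
{'delta': [-0.7, -35.3, -0.0], 'jaw': np.float64(-68.3), 'pos': [513.0, -169.4, 53.5], 't': 18.82, 'roll': np.float64(-0.2)}
head 2561 (606.43, -131.05, 11.84) mean [ 606.47 -131.03   57.26]
barrel z 39.83020574106686 5355
plate z 23.756951515397642
seat along -40.19 lat -0.45 z 78.91 clipyaw 21.66 axis [-0.001 -0.02  -1.   ] F [ 0.  -0.5 -1.1]
{'delta': [-0.8, -34.8, -0.0], 'jaw': np.float64(-68.33), 'pos': [512.5, -169.6, 53.5], 't': 18.88, 'roll': np.float64(-0.2)}
```

View pics/wrist16.png

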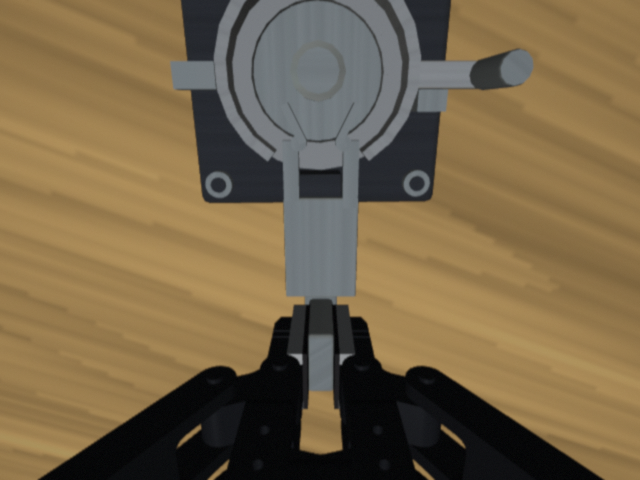

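```bash
sed -i 's/A=np.array(\[607.3,-130.8\])/A=np.array([606.5,-131.0])/' h.py; python3 -c "
from h import *
splan(98,79);splan(98,42.3)"
```

```text
seat along -39.37 lat -0.56 z 78.91 clipyaw 21.66 axis [-0.001 -0.02  -1.   ] F [ 0.  -0.5 -1.1]
{'delta': [0.4, -58.6, -0.1], 'jaw': np.float64(-68.33), 'pos': [512.5, -169.6, 53.5], 't': 18.88, 'roll': np.float64(-0.2)}
seat along -39.37 lat -0.56 z 78.91 clipyaw 21.66 axis [-0.001 -0.02  -1.   ] F [ 0.  -0.5 -1.1]
{'delta': [37.1, -58.3, -0.7], 'jaw': np.float64(-68.33), 'pos': [512.5, -169.6, 53.5], 't': 18.88, 'roll': np.float64(-0.2)}
```

Emit:
apply_moves([
  [[0, -20, 0], 0, 0],
  [[0, -20, 0], 0, 0],
  [[0, -18, 0], -0.2, 0],
  [[0, 0, 0], 0, 0],
  [[12, 0, 0], 0, 0],
  [[12, 0, 0], 0, 0],
  [[10, 0, 0], 0, 0],
  [[0, 0, 0], 0, 0],
])

```text
clock: 19.88
eef_pos: [457.9, -191.9, 16.9]
tool_rot: [-0.412, 1.551, -1.6]
force: [-1.0, 0.6, -2.1]
width: 8.7
```

```bash
python3 -c "
from h import *
splan(80,42.3)"
```

```text
seat along -98.43 lat -0.6 z 42.42 clipyaw 21.93 axis [-0.001 -0.02  -1.   ] F [-1.   0.6 -2.1]
{'delta': [-0.0, 18.4, -0.6], 'jaw': np.float64(-68.06), 'pos': [457.9, -191.9, 16.9], 't': 19.88, 'roll': np.float64(0.0)}
```

Emit:
apply_moves([
  [[0, 10, -0.6], 0, 0],
  [[0, 10, 0], 0, 0],
  [[0, 10, 0], 0, 0],
  [[0, 10, 0], 0, 0],
  [[0, 10, 0], 0, 0],
  [[0, 0, 0], 0, 0],
])

```text
clock: 20.62
eef_pos: [509.8, -170.4, 17.2]
tool_rot: [-0.243, 1.551, -1.429]
force: [0.5, 0.8, -0.6]
width: 8.6
```

```bash
python3 -c "
from h import *
shot('wrist','17');splan(30,42.3)"
```

```text
seat along -43.17 lat 0.13 z 42.79 clipyaw 22.01 axis [ 0.002 -0.02  -1.   ] F [-0.1 -0.7  0.1]
{'delta': [0.4, 13.2, 0.0], 'jaw': np.float64(-67.98), 'pos': [509.0, -170.7, 17.2], 't': 20.68, 'roll': np.float64(0.1)}
```

View pics/wrist17.png

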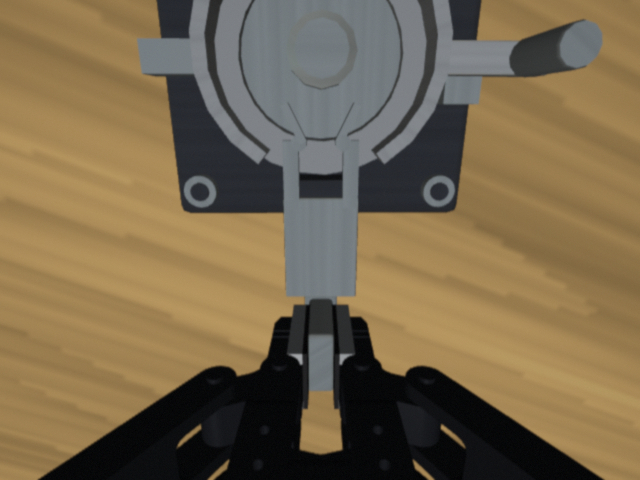

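Emit:
apply_moves([
  [[0, 8, 0], 0, 0],
  [[0, 8, 0], 0, 0],
  [[0, 4, 0], 0, 0],
  [[0, 0, 0], 0, 0],
])

```text
clock: 21.18
eef_pos: [526.5, -163.5, 16.7]
tool_rot: [-0.462, 1.55, -1.65]
force: [0.7, -0.6, -0.4]
width: 9.0
```

```bash
python3 -c "
from h import *
splan(0,42.3)"
```

```text
seat along -24.13 lat 0.17 z 42.1 clipyaw 21.92 axis [-0.002 -0.02  -1.   ] F [ 0.7 -0.6 -0.4]
{'delta': [-0.4, 24.1, 0.2], 'jaw': np.float64(-68.07), 'pos': [526.5, -163.5, 16.7], 't': 21.18, 'roll': np.float64(0.0)}
```

Emit:
apply_moves([
  [[0, 5, 0], 0, 0],
  [[0, 5, 0], 0, 0],
  [[0, 5, 0], 0, 0],
])

```text
clock: 21.55
eef_pos: [527.5, -162.7, 15.8]
tool_rot: [-1.192, 1.537, -2.386]
force: [-12.4, -3.7, 12.7]
width: 9.0
```

```bash
python3 -c "
from h import *
splan(0,42.3)"
```

```text
seat along -22.3 lat 0.04 z 39.85 clipyaw 21.57 axis [-0.025 -0.023 -0.999] F [-12.4  -3.7  12.7]
{'delta': [-3.1, 22.2, 0.3], 'jaw': np.float64(-68.4), 'pos': [527.5, -162.7, 15.8], 't': 21.55, 'roll': np.float64(-0.3)}
```

Emit:
apply_moves([
  [[-2, -4, 0], 0, 0],
  [[-1, -3, 0], 0, 0],
  [[0, 0, 0], 0, 0],
])

```text
clock: 21.92
eef_pos: [522.3, -165.1, 19.6]
tool_rot: [-1.134, 1.539, -2.328]
force: [0.1, 0.0, -1.5]
width: 8.7
```

```bash
python3 -c "
from h import *
shot('wrist','18');splan(0,42.3)
ct=np.load('ct.npz');s,R=tool()
w=load('wrist','18');d=w['d'];v,u=np.mgrid[:480,:640]
T=np.stack([(u-w['cx'])/w['fx']*d,(v-w['cy'])/w['fy']*d,d],-1)@ct['Rct'].T+ct['ot']
for vv in range(150,296,15): print(vv,T[vv,294].round(2),T[vv,348].round(2),(s['eef_pos']+R@T[vv,294]).round(1))
"
```

```text
seat along -28.01 lat -0.2 z 43.75 clipyaw 21.58 axis [-0.022 -0.023 -0.999] F [ 0.6 -0.5 -1.4]
{'delta': [0.6, 28.0, -0.0], 'jaw': np.float64(-68.4), 'pos': [522.4, -165.0, 19.5], 't': 21.98, 'roll': np.float64(-0.3)}
150 [-30.68  71.26  -9.98] [-31.36  71.29  10.53] [ 585.6 -128.8   48. ]
165 [-30.81  65.64 -10.11] [-30.08  65.51  10.75] [ 580.3 -130.8   48.3]
180 [-31.75  60.02 -10.18] [-31.7   59.98  10.76] [ 575.1 -132.8   49.4]
195 [-31.81  54.14 -10.32] [-30.76  53.89  10.96] [ 569.6 -134.8   49.6]
210 [-31.09  47.92 -10.52] [-31.66  48.03  11.03] [ 563.7 -136.9   49.1]
225 [-31.54  41.81 -10.63] [-30.97  41.62  11.22] [ 558.  -139.    49.7]
240 [-32.28  35.67 -10.73] [-31.09  35.25  11.35] [ 552.3 -141.2   50.6]
255 [-31.48  28.85 -10.95] [-32.37  29.15  11.4 ] [ 545.9 -143.5   50. ]
270 [-32.22  22.42 -11.05] [-31.9   22.25  11.58] [ 539.9 -145.8   51. ]
285 [-31.8   15.32 -11.25] [-31.54  15.17  11.76] [ 533.2 -148.2   50.7]
```

View pics/wrist18.png

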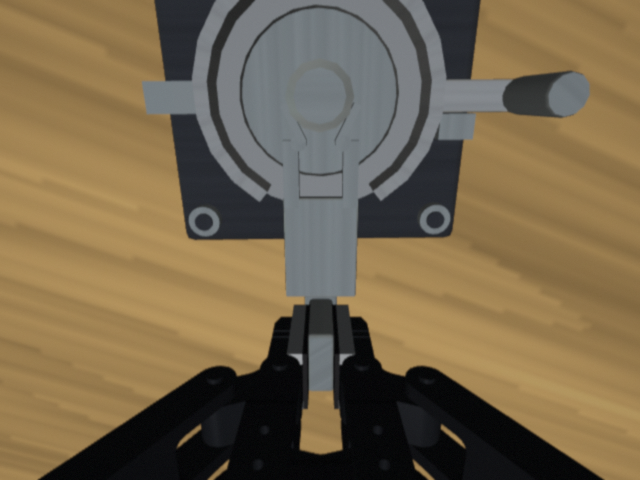

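Emit:
apply_moves([
  [[0, 4, 0], 0, 0],
  [[0, 13, 0], 0, 0],
])

```text
clock: 22.22
eef_pos: [530.4, -160.6, 17.9]
tool_rot: [-1.372, 1.527, -2.568]
force: [-12.8, -5.3, 4.7]
width: 8.6
```

```bash
python3 -c "
from h import *
splan(0,42)"
```

```text
seat along -18.55 lat 0.65 z 41.24 clipyaw 21.44 axis [-0.037 -0.024 -0.999] F [-12.8  -5.3   4.7]
{'delta': [-1.6, 18.5, 1.0], 'jaw': np.float64(-68.54), 'pos': [530.4, -160.6, 17.9], 't': 22.23, 'roll': np.float64(-0.4)}
```

Emit:
apply_moves([
  [[-2, 17, 0.5], 0, 0],
])

```text
clock: 22.35
eef_pos: [539.5, -157.2, 18.5]
tool_rot: [-1.475, 1.514, -2.675]
force: [-11.5, -4.3, 7.9]
width: 8.6
```

```bash
python3 -c "
from h import *
splan(0,42)"
```

```text
seat along -8.56 lat 0.16 z 41.02 clipyaw 21.27 axis [-0.05  -0.025 -0.998] F [-11.5  -4.3   7.9]
{'delta': [-1.5, 8.5, 0.8], 'jaw': np.float64(-68.71), 'pos': [539.5, -157.2, 18.5], 't': 22.35, 'roll': np.float64(-0.6)}
```

Emit:
apply_moves([
  [[-2, 12, 0.5], 0, 0],
])

```text
clock: 22.48
eef_pos: [548.8, -154.1, 19.7]
tool_rot: [-1.5, 1.51, -2.701]
force: [-7.3, -3.5, 6.9]
width: 9.0
```

```bash
python3 -c "
from h import *
splan(0,42);shot('wrist','19')"
```

```text
seat along 1.35 lat -0.55 z 41.89 clipyaw 21.2 axis [-0.055 -0.026 -0.998] F [-7.3 -3.5  6.9]
{'delta': [-0.0, -1.4, 0.2], 'jaw': np.float64(-68.78), 'pos': [548.8, -154.1, 19.7], 't': 22.48, 'roll': np.float64(-0.7)}
```

View pics/wrist19.png

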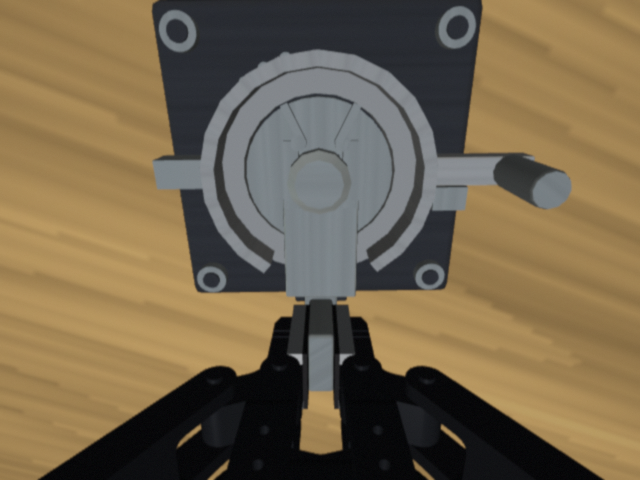

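Emit:
apply_moves([
  [[0, 3, 0], 0, 0],
  [[0, 0, 0], 0, 0],
])

```text
clock: 22.78
eef_pos: [548.4, -154.2, 19.9]
tool_rot: [-1.53, 1.501, -2.731]
force: [-1.5, 1.4, 1.4]
width: 9.1
```

```bash
python3 -c "
from h import *
splan(0,42);shot('wrist','20')
ct=np.load('ct.npz');s,R=tool()
w=load('wrist','20');d=w['d'];v,u=np.mgrid[:480,:640]
T=np.stack([(u-w['cx'])/w['fx']*d,(v-w['cy'])/w['fy']*d,d],-1)@ct['Rct'].T+ct['ot']
W=T@R.T+s['eef_pos']
for vv in range(220,296,10): print(vv,W[vv,300].round(1),W[vv,340].round(1))
m=(d>0)&(np.linalg.norm(W[...,:2]-A,axis=2)<20)&(W[...,2]>54.5)&(W[...,2]<64);P=W[m];print(cv2.minEnclosingCircle(np.ascontiguousarray(P[:,:2],dtype=np.float32)),P.mean(0))
"
```

```text
seat along 1.07 lat -0.57 z 41.56 clipyaw 21.18 axis [-0.064 -0.028 -0.998] F [-1.5  1.4  1.4]
{'delta': [-0.4, -1.1, 0.2], 'jaw': np.float64(-68.81), 'pos': [548.4, -154.2, 19.9], 't': 22.77, 'roll': np.float64(-0.7)}
220 [ 588.3 -129.8   48.3] [ 594.  -144.9   48.1]
230 [ 584.4 -131.2   48.7] [ 590.  -146.5   48.1]
240 [ 580.5 -132.7   49.3] [ 586.5 -147.8   49.6]
250 [ 576.6 -134.1   49.9] [ 582.5 -149.4   50. ]
260 [ 571.8 -135.8   48.9] [ 578.1 -151.3   49.5]
270 [ 568.  -137.2   50.1] [ 574.2 -152.8   50.4]
280 [ 564.2 -138.7   51.3] [ 570.3 -154.4   51.4]
290 [ 559.2 -140.4   50.5] [ 565.8 -156.2   51.3]
((607.0012817382812, -130.6719970703125), 11.869150161743164) [ 607.74320147 -130.42192053   57.28311974]
```

Emit:
apply_moves([
  [[0, 0, 0], 0, 20],
  [[0, 0, 0], 0, 30],
  [[0, 0, 0], 0, 36],
  [[0, 0, 0], 0, 36],
])

```text
clock: 23.32
eef_pos: [551.5, -152.8, 19.8]
tool_rot: [-1.513, 1.506, -2.712]
force: [-0.2, -0.7, -0.0]
width: 35.7
```

```bash
python3 -c "
from h import *
shot('wrist','21');splan(0,42)"
```

```text
seat along 4.32 lat -0.3 z 41.65 clipyaw 21.28 axis [-0.059 -0.027 -0.998] F [ 0.6  0.3 -0.2]
{'delta': [-0.1, -4.3, 0.4], 'jaw': np.float64(-68.7), 'pos': [551.4, -152.8, 19.7], 't': 23.38, 'roll': np.float64(-0.6)}
```

View pics/wrist21.png

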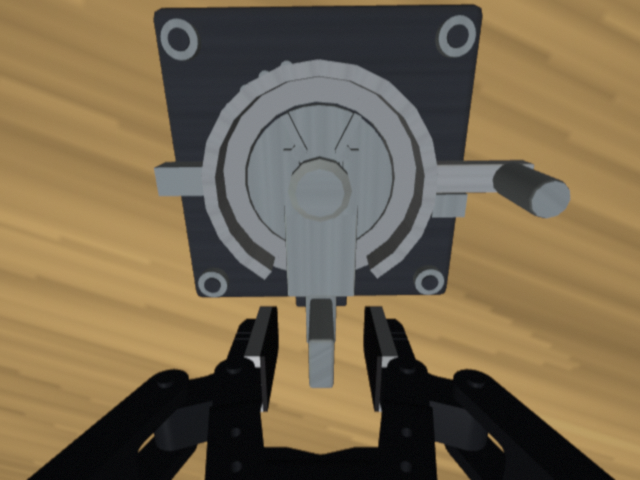

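Emit:
apply_moves([
  [[-20, 0, 0], 0, 36],
  [[-30, 0, 0], 0, 36],
  [[-40, 0, 0], 0, 36],
  [[-40, 0, 0], 0, 36],
  [[0, 0, 0], 0, 36],
  [[0, 0, 0], 0, 36],
  [[0, 0, 0], 0, 36],
  [[0, 0, 0], 0, 36],
])

```text
clock: 24.38
eef_pos: [557.0, -148.7, 149.9]
tool_rot: [-1.569, 1.5, -2.768]
force: [-0.5, -0.9, 0.5]
width: 36.1
```

```bash
cat > fin.py <<'E'
from h import *
shot('wrist','22');ct=np.load('ct.npz');s,R=tool()
w=load('wrist','22');d=w['d'];v,u=np.mgrid[:480,:640]
T=np.stack([(u-w['cx'])/w['fx']*d,(v-w['cy'])/w['fy']*d,d],-1)@ct['Rct'].T+ct['ot']
W=T@R.T+s['eef_pos']
c,r=cv2.minEnclosingCircle(np.ascontiguousarray(W[(d>0)&(np.linalg.norm(W[...,:2]-A,axis=2)<20)&(W[...,2]>54.5)&(W[...,2]<62)][:,:2],dtype=np.float32));print('head',c,r)
a=np.radians(YAW);uu=np.array([np.cos(a),np.sin(a)]);n=np.array([-uu[1],uu[0]])
L=(W[...,:2]-c)@np.stack([uu,n],1)
p=w['p'].astype(int);g=(d>0)&(p.max(-1)-p.min(-1)<28)
m=g&(L[...,0]<-45)&(L[...,0]>-85)&(abs(L[...,1])<9)&(W[...,2]>70)&(W[...,2]<84)
print('tab',m.sum(),L[m].mean(0),W[m][:,2].mean(),cv2.minAreaRect(np.ascontiguousarray(L[m],dtype=np.float32)))
m=g&(L[...,0]<-15)&(L[...,0]>-48)&(abs(L[...,1])<13)&(W[...,2]>41)&(W[...,2]<52);P=W[m];
k,_,_,_=np.linalg.lstsq(np.c_[L[m],np.ones(m.sum())],P[:,2],rcond=None);print('plate z fit',k,m.sum(),'seat underside z',k[2]-5)
m=g&(abs(W[...,2]-69)<4)&(np.linalg.norm(L-[0,-78],axis=2)<20);print('knob',L[m].mean(0))
E
python3 fin.py; python3 -c "
from h import *
shot('scene','22');p=load('scene','22')['p'];cv2.imwrite('pics/c8.png',cv2.resize(p[240:400,130:330],None,fx=4,fy=3.7))"
```

```text
head (607.1392211914062, -130.61158752441406) 11.845009803771973
tab 450 [-62.3593692    0.21585737] 74.82302242309834 ((-63.58757781982422, 0.24802875518798828), (9.921304702758789, 24.32886505126953), 89.43689727783203)
plate z fit [ 1.45472374e-02 -1.50894804e-03  4.51703507e+01] 1494 seat underside z 40.17035071694589
knob [  0.16841619 -77.11154542]
```

View pics/wrist22.png

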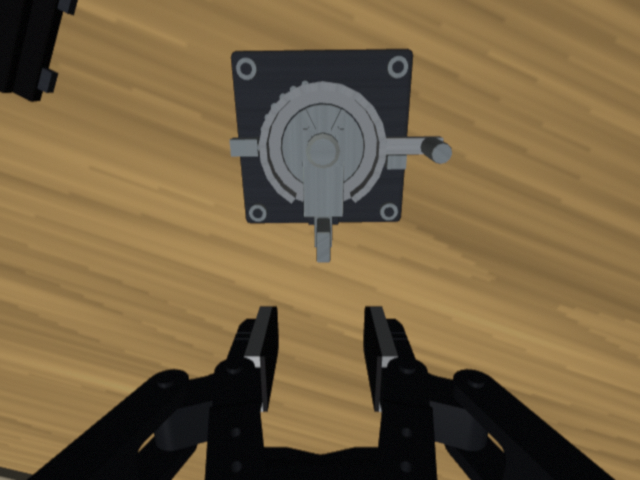

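View pics/c8.png

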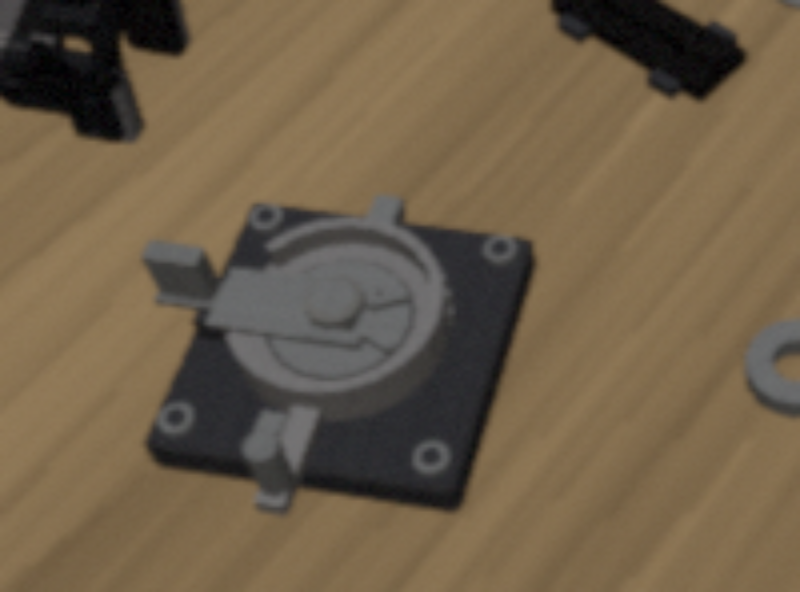

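```bash
python3 -c "
from cell import ctrl,status
print(ctrl.finish_job(), status.read_state()['clock'])"
```

```text
the job is handed in; nothing more can be done
the job is handed in; nothing more can be done
```

The ring is at its stop, the bare steel clip is snapped home on the shaft, the gripper has let go and is clear, and I have handed the job in at about 24.5 s. No verdict was reported.

**What I did**
- I turned the ring to its stop with the knob caged between the open fingers.
- I picked the steel clip by its tab, not the two purple look-alikes. I then pushed it level over the sill and through the gap; the push peaked at about 14 N horizontally.

**Last checks (wrist camera, one scene picture)**
- **Ring:** the knob sits at about (0.2, -77) mm in tensioner axes, touching the stop block, with the gap facing the sill.
- **Clip position:** the tab centre is at about (-63.6, 0.2) mm, against -64 mm nominal. The underside is about 40.2 mm above the bench, against 40 mm for the barrel top.
- **Clip angle:** within about 1° level and 0.6° in yaw.
- **Bystanders:** I never touched them, but I did not re-measure their positions at the end.

**What disagreed**
- **Finger length:** with the fingers partly open, both cameras showed the tips about 38 mm short of the reported TCP. My first sweep therefore passed above the knob without touching it, and I corrected for this afterwards.
- **Tool tilt:** the tool drifted up to about 4° off vertical under load, but the clip settled level once released.
- **Shaft axis:** the top and scene cameras placed it 1 to 3 mm from the wrist camera's figure. I used the wrist camera for both the clip and the tensioner.

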